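# Set relief tiles to dry and change the bench feed over

## Robot

A 6-joint arm with a two-finger parallel gripper is mounted at the origin on the work surface. World frame = base frame: x ahead of the robot, y to its left, z up, the work surface at z = 0. Lengths are in m, angles in rad, forces in N, time in s.
With the tool pointing down it reaches from about 0.375 to 0.975 m from the base axis. Payload 3.8 kg.
Tool frame: the origin (TCP) lies between the finger pads; the fingertips stand 22 mm ahead of it and the grasp point (between the pads) lies 3 mm ahead of it; z points along the fingers, y is the direction in which the jaws open and shut (so a half turn about z gives the same grasp; the last joint's range is limited). The gripper opens to 85 mm and grips with 20 to 120 N. Pads are 22 mm wide; open, the fingers measure 114 mm over their backs; the gripper's body (76 mm by 85 mm) begins 54 mm behind the grasp point. The pads swing forward as they close: fully open they stand 13 mm farther back than shut.
Start: joints at [1.203, 0.264, 1.604, -0, 1.274, -0.037], TCP at [0.219, 0.638, 0.253] pointing down, gripper open.
Joint ranges: [-2.63, 2.63], [-0.94, 2.18], [0.31, 2.57], [-1.31, 4.45], [0, 2.66], [-2.55, 2.55]. Speed limits (rad/s): [2.57, 2.57, 3.14, 3.14, 3.14, 3.14].

## Interface

Orientations are given as a rotation vector (axis times angle).
In Python, from workcell import * gives the robot as it stands.
- The arm moves only by the tool step_arm, never from a script. Its argument "motion" is a list that holds one entry, the list of rows, each a list of 7 numbers: the finger opening in m, from 0 to 0.0854, then the shift along the world's x, y, z in m, then the turn, a rotation vector about the world's x, y, z in degrees. A call has exactly 8 rows; each row is the pose to reach, as a shift and turn from the pose measured when the call began; what a row does not reach only later rows make up. A row lasts 1/8 s, in which the tool goes at most 62.5 mm and 10.7 degrees, less where a joint would pass 70% of its speed; a pose out of reach is approached as far as the arm can. A call with a gripper value outside its range is refused whole. The fingers move at their own pace and stop on an object; "newtons" is the grip in N (left out, the last holds). Time passes only in rows, so rows that repeat a pose let the fingers close, or fill a call up. It gives the time, the measured TCP pose, the force and the opening at its end, in the units of the state.
- read_state(): the state, without advancing time (a new reading comes with each control period).
- read_camera(name): name is "side" or "top"; returns (picture, depth): 480x640x3 uint8, blue, green, red; 480x640 float32, m along the optical axis (not along the pixel's ray), 0 where there is no reading.
- get_calibration(name): a dict with "K" (3x3 intrinsics, pixels), "world_from_camera" (4x4, takes a point from camera to world coordinates). Camera axes: x right, y down, z forward; pixel columns grow to the right and rows downward; lengths in m; the calibration is good to about 2 mm. A picture is of the moment at which its call begins. get_calibration takes no time and is no camera call.
- finish_job(): hands the job in, once; it reports no verdict.
Trained networks look in the newest picture that a camera, given by its name, has taken for a name from the list of things; names that differ only in an ending like _2 or _b are one class to them, and where a whole thing is asked for, a point or a joint stands for the part that bears it (a point fixed in the world has none). Each returns a list of dicts, best first, with "score" (0 to 1); they miss things now and then, are a little off and sometimes report something else, mostly with a low value. They report only what shows in the picture. A call takes as long as a camera call. They do not tell look-alikes from the thing itself.
- spot_in(camera, thing): "xyz" ([x, y, z] in m, in the coordinates of the camera as it stood for that picture, good to about 4 mm: the middle of the surface that is visible of it).
- regions_of(camera, thing): "region" (480x640 bool, what is visible of it).
The state is a dict: "time": time; "q": joint angles; "joint_vel": joint speeds; "joint_torque": joint torques, N m; "tool_pos": TCP position; "tcp_rot": TCP orientation; "wrist_force": force on the tool from outside, world axes, zero at the start; "torque": the same for the moment, N m; "width": opening from 0.0 (shut) to 1.0 (fully open).
Only numpy, scipy, OpenCV 4.12 (cv2) and the standard library are available. Lean on these libraries where they do the work, as an engineer would, in place of code of your own. Each camera call takes 0.05 s, during which the arm holds its last target. There are 200 camera calls.

## Task

Lay every flower relief tile on the sloped drying rack, flower up, side by side, each running straight up the slope with a short edge down against the rack's lip, while the bench switch still stands to the extractor (leaning to the robot's right). Only when all the tiles are on, bring the switch lever to its upright centre off position, leave it there for a good three seconds, then throw it fully over to the dryer (the robot's left). Before you finish, also lay both modelling knives level across the two raised rails of the knife rest, side by side, and do not disturb the pot or the bottle.

Things in the scene. Friction and masses are not known exactly. Their poses are not given: they have to be found in the camera images.
- tile1: white plaster relief tile, a block 80 (x) by 50 (y) by 16 (z) mm, about 90 g; origin at the centre of its underside, x along its length, z up out of the face, which carries a flower 4 mm high in the middle. Starts flat on the table, flower up, in front of the rack. May be absent.
- tile2: white plaster relief tile, a block 80 (x) by 50 (y) by 16 (z) mm, about 90 g; origin at the centre of its underside, x along its length, z up out of the face, which carries a flower 4 mm high in the middle. Starts flat on the table, flower up, in front of the rack. May be absent.
- tile3: white plaster relief tile, a block 80 (x) by 50 (y) by 16 (z) mm, about 90 g; origin at the centre of its underside, x along its length, z up out of the face, which carries a flower 4 mm high in the middle. Starts flat on the table, flower up, in front of the rack. May be absent.
- tile4: white plaster relief tile, a block 80 (x) by 50 (y) by 16 (z) mm, about 90 g; origin at the centre of its underside, x along its length, z up out of the face, which carries a flower 4 mm high in the middle. Starts flat on the table, flower up, in front of the rack. May be absent.
- board: sloping board of the fixed drying rack, 0.42 rad, low edge to the robot: 120 mm up the slope, 370 wide. Origin on its upper surface, middle of the low edge, 35 mm above the table; x up the slope, y left along the lip, z out. Lip: inner face at x = 0, 10 mm proud; a tile against it has origin x = 40 mm. Four tiles fit, e.g. y = -128, -43, 43, 128 mm. Rough: a tile stays where set down.
- rest: fixed knife rest: base 90 (x) by 170 (y) by 10 mm with two aluminium rails along y, 160 mm long, 10 mm wide, centred at x = -30 and +30 mm, tops 55 mm above the table. Origin at the centre of its underside, z up. Knives lie across both rails, handle along x, its middle midway between the rails, blade best to +x: the other way it may foul the switch lever. Both fit 65 mm apart.
- knife1: modelling knife: dark wooden handle, a bar 120 (x) by 18 (y) by 16 (z) mm, 60 g; origin at the centre of the handle's underside, x along the handle to the blade, z up. A thin steel blade 22 mm wide runs on to x = 156 mm, its underside 2 mm above the handle's. Balances within 15 mm of the handle's middle. Starts lying on the table.
- knife1_grip (a point): centre of knife1's handle, 8 mm above its underside
- knife2: modelling knife: dark wooden handle, a bar 120 (x) by 18 (y) by 16 (z) mm, 60 g; origin at the centre of the handle's underside, x along the handle to the blade, z up. A thin steel blade 22 mm wide runs on to x = 156 mm, its underside 2 mm above the handle's. Balances within 15 mm of the handle's middle. Starts lying on the table.
- knife2_grip (a point): centre of knife2's handle, 8 mm above its underside
- switch: grey housing of the changeover switch, fixed, 100 (x) by 130 (y) by 55 (z) mm; origin at the centre of its underside, y to its left, z up. The lever swings in the housing's y-z plane.
- lever (a joint): lever angle in rad about the hinge (parallel to the housing's x axis): 0 is upright (centre off), negative leans to the housing's -y (the robot's right, extractor), positive to its +y (left, dryer); stops at -0.65 and +0.65. It starts near the right stop. Plain friction, about 3 N at the handle bar, holds it wherever it is left; no spring or detent.
- lever_bar (a point): centre of the lever's handle bar, a round black bar 20 mm in diameter and 60 mm long, parallel to the housing's x axis, 110 mm from the hinge; 160 mm above the table when upright. A flat 14 by 12 mm arm joins its middle from below.
- lever_hinge (a point): point on the lever's hinge axis, 50 mm above the table, in the middle of the housing
- pot: bystander: white ceramic pot, 72 mm across, 100 mm high, beyond the rack; origin at the centre of its underside
- bottle: bystander: grey bottle, 60 mm across, 160 mm high, beyond the rack; origin at the centre of its underside
Not all that is in view belongs to the job. Leave any purple look-alike of the tile1 alone.

How it is judged:
By the outcome, as a careful person would: the job done as asked, in the order asked, and still so for the second after the job is handed in, with the robot touching nothing.
Of tile1, tile2, tile3, tile4 only 2 to 4 are there at a start; the rules pass over those that are not, and their reading is None.
At some moment in a run one of tile1, tile2, tile3, tile4 may be knocked a few centimetres aside while the robot is not near it.
Once in a run the grip may slacken for a moment while it holds something.
It also fails if it takes over 210 s, if anything falls off the work surface, if the arm or the gripper's body presses on something with over 40 N, if the wrist force passes 120 N, or if a joint passes its speed limit or range.

## Working session

There is one attempt and no reset: what is moved stays moved. The work goes in short steps, Python scripts to look and compute and a tool call to move; the robot and the scene stay as the last step left them, time stands still between calls to the robot, and variables do not carry over. Pictures are saved under pics/ and viewed, on a budget of 14 in all, crops included, one or two more only if the job needs it, and the job is handed in when it is done.

Besides the shell and the picture viewer there is one more tool, called after "Call:" by a JSON object that holds its "op" and its "data". step_arm: Moves the arm, as the interface text tells. Its arguments: {"type":"object","properties":{"motion":{"type":"array"},"newtons":{"type":"number"}},"required":["motion"]}

```bash
ls; mkdir -p pics; cat > h.py <<'E'
from workcell import *
import numpy as np, cv2
from scipy.spatial.transform import Rotation as R
def cloud(cam,d):
    c=get_calibration(cam);K=np.array(c["K"]);T=np.array(c["world_from_camera"])
    v,u=np.mgrid[:480,:640]
    p=np.stack([(u-K[0,2])/K[0,0]*d,(v-K[1,2])/K[1,1]*d,d],-1)
    w=p@T[:3,:3].T+T[:3,3]; w[d<=0]=np.nan
    return w
def w2p(cam,P):
    c=get_calibration(cam);K=np.array(c["K"]);T=np.linalg.inv(np.array(c["world_from_camera"]))
    p=np.atleast_2d(P)@T[:3,:3].T+T[:3,3]; q=p@K.T; return q[:,:2]/q[:,2:]
E
python3 - <<'E'
from h import *
s=read_state();print(s)
for c in("top","side"):
    i,d=read_camera(c);cv2.imwrite(f"pics/{c}0.png",i);np.save(f"{c}0.npy",d)
    k=get_calibration(c);print(c,np.round(k["K"],1).tolist(),np.round(k["world_from_camera"],3).tolist())
    w=cloud(c,d)
    for t in("tile1","knife1","switch","lever","rest","board","pot","bottle"):
        for r in regions_of(c,t):
            m=r["region"];v,u=np.nonzero(m);q=w[m];q=q[~np.isnan(q[:,0])]
            print(t,round(r["score"],2),"px",int(u.mean()),int(v.mean()),m.sum(),"med",np.round(np.median(q,0),3),"z95",np.round(np.percentile(q[:,2],95),3),"bgr",i[m].mean(0).round(), "box",np.round(cv2.minAreaRect(q[:,:2].astype(np.float32))[0],3),np.round(cv2.minAreaRect(q[:,:2].astype(np.float32))[1],3),round(cv2.minAreaRect(q[:,:2].astype(np.float32))[2],1))
E
```

```text
pics
{'time': 0.0, 'q': array([ 1.20311098e+00,  2.64746900e-01,  1.60539065e+00,  1.63714364e-05,
        1.27370382e+00, -3.69000317e-02]), 'joint_vel': array([-0.00203041, -0.0014767 , -0.00130917, -0.0008315 ,  0.00037987,
       -0.00034443]), 'joint_torque': array([ 1.15344013e-03, -5.15090919e+01, -3.67331529e+01,  2.59976296e-04,
        1.27518547e-02, -3.07168840e-06]), 'tool_pos': array([0.21897883, 0.63776235, 0.2519572 ]), 'tcp_rot': array([-0.51716093, -3.09825793,  0.0034548 ]), 'wrist_force': array([0.77720419, 0.31146337, 0.21150225]), 'torque': array([-0.01890836, -0.01156526, -0.00453329]), 'width': 1.0012701922620029}
top [[508.1, 0.0, 319.2], [0.0, 508.1, 237.1], [0.0, 0.0, 1.0]] [[-0.01, -0.996, 0.084, 0.385], [-1.0, 0.011, 0.007, 0.041], [-0.008, -0.084, -0.996, 1.412], [0.0, 0.0, 0.0, 1.0]]
tile1 0.91 px 371 261 531 med [ 0.433 -0.091  0.016] z95 0.021 bgr [144. 143. 138.] box [ 0.434 -0.093] [0.082 0.051] 16.2
tile1 0.8 px 334 260 543 med [0.436 0.009 0.016] z95 0.021 bgr [141. 143. 138.] box [0.437 0.008] [0.052 0.082] 76.6
tile1 0.77 px 283 258 496 med [0.4
[... 2388 characters left out ...]
3 px 322 363 3252 med [ 0.467 -0.333  0.055] z95 0.151 bgr [49. 50. 48.] box [ 0.483 -0.294] [0.137 0.13 ] 86.8
lever 0.75 px 322 346 374 med [ 0.464 -0.354  0.15 ] z95 0.154 bgr [15. 15. 15.] box [ 0.473 -0.334] [0.073 0.056] 65.9
rest 0.73 px 394 379 3375 med [ 0.616 -0.356  0.012] z95 0.056 bgr [57. 70. 90.] box [ 0.614 -0.328] [0.089 0.192] 0.7
board 0.6 px 343 250 3977 med [0.585 0.048 0.058] z95 0.082 bgr [ 58. 102. 134.] box [0.599 0.112] [0.431 0.146] 84.9
pot 0.76 px 420 262 1045 med [ 0.767 -0.05   0.071] z95 0.1 bgr [61. 68. 71.] box [0.792 0.014] [0.173 0.07 ] 64.4
pot 0.65 px 343 250 3970 med [0.585 0.048 0.058] z95 0.082 bgr [ 58. 103. 134.] box [0.603 0.147] [0.499 0.147] 84.9
```

```bash
python3 - <<'E'
import cv2
i=cv2.imread("pics/top0.png");cv2.imwrite("pics/topc.png",cv2.resize(i[100:400,140:540],None,fx=2,fy=2,interpolation=cv2.INTER_CUBIC))
i=cv2.imread("pics/side0.png");cv2.imwrite("pics/sidec.png",cv2.resize(i[150:450,140:540],None,fx=2,fy=2,interpolation=cv2.INTER_CUBIC))
E
```

```text
(no output)
```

View pics/topc.png

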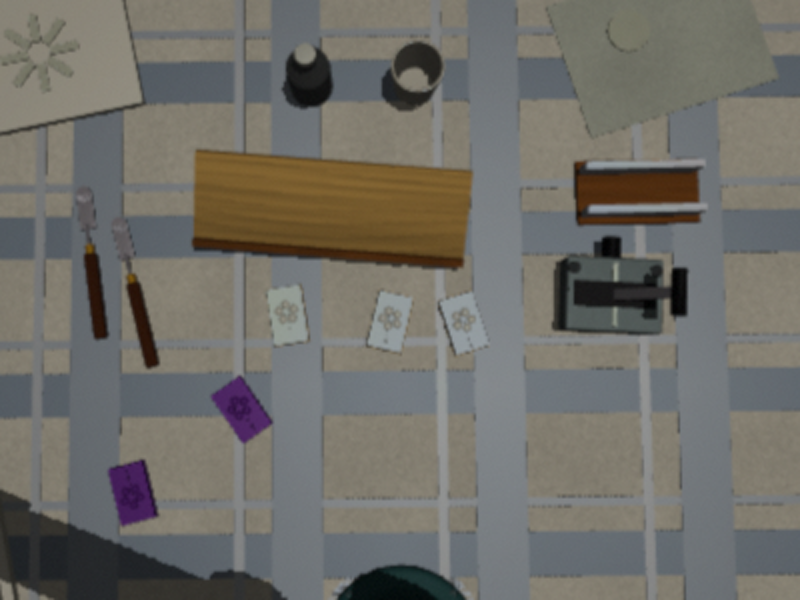

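View pics/sidec.png

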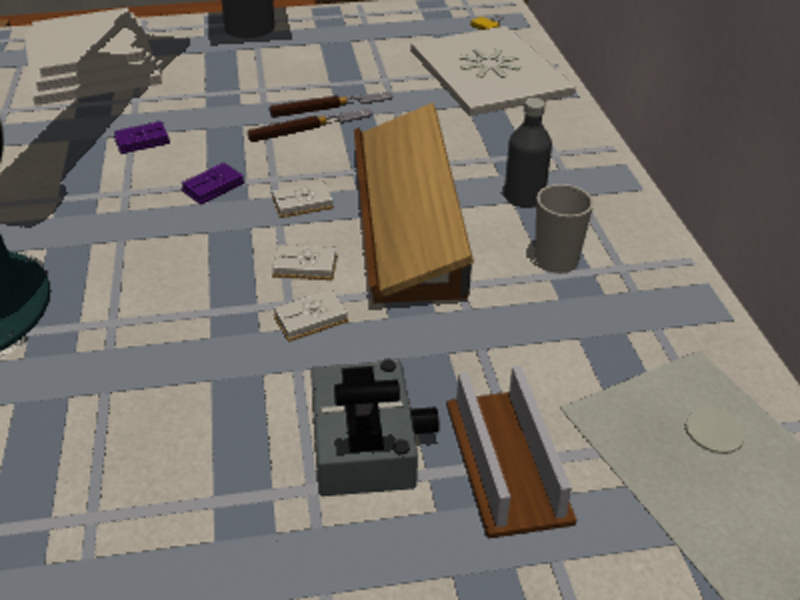

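Three white tiles stand at top-crop px (288,315), (390,321) and (463,322). The two purple ones at (240,408) and (133,492) are look-alikes, and the large plaque at top-left is not the block described. The lever leans right at (679,290) and the knives are at left. Next I fit the exact poses.

```bash
cat >> h.py <<'E'
def rect(P):
    c,s,a=cv2.minAreaRect(np.asarray(P,np.float32)); 
    if s[0]<s[1]: a-=90; s=s[::-1]
    a=(a+90)%180-90
    return np.round(c,4),np.round(s,4),round(a,1)
def look(cam,save=None):
    i,d=read_camera(cam); 
    if save: cv2.imwrite(save,i)
    return i,cloud(cam,d)
def white_tiles(i,w,lo=.011,hi=.025,reg=(.2,.56,-.2,.3)):
    hsv=cv2.cvtColor(i,cv2.COLOR_BGR2HSV)
    m=(w[...,2]>lo)&(w[...,2]<hi)&(w[...,0]>reg[0])&(w[...,0]<reg[1])&(w[...,1]>reg[2])&(w[...,1]<reg[3])&(hsv[...,1]<70)
    m=cv2.morphologyEx(m.astype(np.uint8),cv2.MORPH_OPEN,np.ones((3,3)))
    n,l,st,_=cv2.connectedComponentsWithStats(m)
    return [rect(w[l==k][:,:2]) for k in range(1,n) if st[k,4]>150]
# go(target grasp-tool pose): tool z dir & jaw yaw (deg), prints shift/turn from present
def go(pos,jaw,zdir=(0,0,-1)):
    s=read_state();R0=R.from_rotvec(s["tcp_rot"])
    z=np.array(zdir,float);z/=np.linalg.norm(z)
    y=np.array([np.cos(np.radians(jaw)),np.sin(np.radians(jaw)),0]);y-=z*(y@z);y/=np.linalg.norm(y)
    for sg in(1,-1):
        Rt=R.from_matrix(np.stack([np.cross(sg*y,z),sg*y,z],1))
        t=np.degrees((Rt*R0.inv()).as_rotvec())
        print("shift",np.round(np.array(pos)-s["tool_pos"],4),"turn",np.round(t,1),"|",round(np.linalg.norm(t)), "q6",np.round(s["q"][5],2),"t",s["time"])
E
python3 - <<'E'
from h import *
for c in("top","side"):
    i=cv2.imread(f"pics/{c}0.png");d=np.load(f"{c}0.npy");w=cloud(c,d)
    print(c,"table",np.nanmedian(w[(w[...,0]>.3)&(w[...,0]<.4)&(w[...,1]>-.1)&(w[...,1]<.1)][:,2]))
    for r in white_tiles(i,w):print("tile",r)
    m=(w[...,0]>.35)&(w[...,0]<.66)&(w[...,1]>.32)&(w[...,1]<.47)&(w[...,2]>.010)&(w[...,2]<.03)
    n,l,st,_=cv2.connectedComponentsWithStats(m.astype(np.uint8))
    for k in range(1,n):
        if st[k,4]>40: 
            print("knife handle",st[k,4],rect(w[l==k][:,:2]),np.round(np.percentile(w[l==k][:,2],[5,95]),4))
    # board plane
    m=(w[...,0]>.50)&(w[...,0]<.68)&(w[...,1]>-.14)&(w[...,1]<.3)&(w[...,2]>.030)
    P=w[m]
    m2=(w[...,0]>.57)&(w[...,0]<.63)&(w[...,1]>-.05)&(w[...,1]<.22);Q=w[m2]
    A=np.c_[Q[:,:2],np.ones(len(Q))];co=np.linalg.lstsq(A,Q[:,2],rcond=None)[0]
    nn=np.array([-co[0],-co[1],1]);nn/=np.linalg.norm(nn);print("normal",nn,"tilt",np.arccos(nn[2]),"yaw",np.degrees(np.arctan2(-nn[1],-nn[0])),"co",co)
    res=P[:,2]-P[:,:2]@co[:2]-co[2]
    on=P[np.abs(res)<.004];lip=P[(res>.006)&(res<.016)]
    print("board",rect(on[:,:2]),"lip",rect(lip[:,:2]),len(lip),"z",np.percentile(on[:,2],[1,99]))
    for nm,(x0,x1,y0,y1,z0,z1) in dict(rails=(.54,.7,-.45,-.22,.048,.065),base=(.54,.7,-.45,-.22,.006,.015),house=(.40,.56,-.40,-.20,.045,.062),bar=(.40,.56,-.44,-.30,.135,.17),pot=(.72,.85,-.1,.05,.09,.11)).items():
        m=(w[...,0]>x0)&(w[...,0]<x1)&(w[...,1]>y0)&(w[...,1]<y1)&(w[...,2]>z0)&(w[...,2]<z1)
        q=w[m];print(nm,len(q),rect(q[:,:2]),np.round(np.percentile(q[:,2],[5,95]),4))
        if nm=="rails":
            n,l,st,_=cv2.connectedComponentsWithStats(m.astype(np.uint8))
            for k in range(1,n):
                if st[k,4]>40: print("  rail",st[k,4],rect(w[l==k][:,:2]))
E
```

```text
top table -0.0001789452259814972
tile (array([0.4475, 0.1503]), array([0.0775, 0.0474]), 9.4)
tile (array([0.438 , 0.0094]), array([0.0766, 0.0478]), -12.8)
tile (array([ 0.4337, -0.0925]), array([0.0771, 0.048 ]), 17.9)
knife handle 310 (array([0.4926, 0.4173]), array([0.1513, 0.0196]), 6.9) [0.0109 0.0205]
knife handle 291 (array([0.443 , 0.3517]), array([0.1308, 0.0197]), 13.4) [0.0112 0.0193]
normal [-0.406281    0.03799483  0.91295791] tilt 0.42032123475231514 yaw -5.342681604473323 co [ 0.44501614 -0.04161728 -0.20090215]
board (array([0.588 , 0.0879]), array([0.3703, 0.1225]), 85.0) lip (array([0.5849, 0.0884]), array([0.3684, 0.1216]), 84.8) 652 z [0.03337438 0.08447126]
rails 482 (array([ 0.6145, -0.3383]), array([0.1608, 0.0708]), -89.6) [0.0493 0.0586]
  rail 244 (array([ 0.6443, -0.3382]), array([0.1606, 0.0114]), -89.5)
  rail 238 (array([ 0.5847, -0.3383]), array([0.1605, 0.0114]), -89.4)
base 1162 (array([ 0.6217, -0.3335]), array([0.2258, 0.1552]), 89.4) [0.0064 0.0137]
house 1663 (array([ 0.474 , -0.2905]), array([0.1314, 0.1105]), 86.7) [0.0501 0.0604]
bar 208 (arra
[... 705 characters left out ...]
, 0.0881]), array([0.3743, 0.1237]), 85.7) lip (array([0.5848, 0.0769]), array([0.3523, 0.1235]), 84.9) 717 z [0.03479826 0.08363812]
rails 794 (array([ 0.6145, -0.3387]), array([0.1638, 0.0717]), -89.3) [0.0501 0.0575]
  rail 399 (array([ 0.6445, -0.3384]), array([0.1638, 0.0117]), -89.3)
  rail 395 (array([ 0.5847, -0.3382]), array([0.1615, 0.0116]), -89.5)
base 1808 (array([ 0.6141, -0.3473]), array([0.1911, 0.0895]), -89.3) [0.0079 0.013 ]
house 2072 (array([ 0.4686, -0.2913]), array([0.1341, 0.0999]), 86.8) [0.051  0.0599]
bar 353 (array([ 0.4651, -0.3499]), array([0.0597, 0.0211]), -1.6) [0.1407 0.1543]
pot 238 (array([ 0.7705, -0.0314]), array([0.0714, 0.0712]), -77.8) [0.0909 0.1019]
```

```bash
cat >> h.py <<'E'
O=np.array([.539,.0924,.035]);RB=(R.from_euler("z",-5,degrees=True)*R.from_euler("y",-.42)).as_matrix()
def slot(xb,yb,h): return O+RB@np.array([xb,yb,h])
ZB=-RB[:,2]
E
python3 -c "
from h import *
go((.4473,.150,.10),98.5)"
```

```text
shift [ 0.2281 -0.4884 -0.1533] turn [-0.   0.  27.5] | 27 q6 -0.04 t 0.9
shift [ 0.2281 -0.4884 -0.1533] turn [   0.     0.  -152.5] | 153 q6 -0.04 t 0.9
```

Call:
{"op": "step_arm", "data": {"motion": [[[0.07,0.06,-0.13,0,0,0,7],[0.07,0.12,-0.26,-0.02,0,0,14],[0.07,0.18,-0.38,-0.06,0,0,21],[0.07,0.228,-0.488,-0.12,0,0,27.5],[0.07,0.228,-0.488,-0.153,0,0,27.5],[0.07,0.228,-0.488,-0.153,0,0,27.5],[0.07,0.228,-0.488,-0.153,0,0,27.5],[0.07,0.228,-0.488,-0.153,0,0,27.5]]], "newtons": 50}}

```text
time: 1.9
tool_pos: [0.4224, 0.2039, 0.1248]
tcp_rot: [-0.234, 3.131, 0.001]
wrist_force: [1.0, -0.6, -0.6]
width: 0.818
```

```bash
python3 -c "
from h import *
i,w=look('top')
for r in white_tiles(i,w):print(r)
i,w=look('side')
for r in white_tiles(i,w):print(r)
go((.4473,.150,.023),98.5)"
```

```text
(array([0.4473, 0.1505]), array([0.0774, 0.0486]), 8.3)
(array([0.4362, 0.009 ]), array([0.079 , 0.0462]), -8.2)
(array([ 0.4342, -0.0925]), array([0.0775, 0.0479]), 16.7)
(array([0.447 , 0.1503]), array([0.079 , 0.0523]), 8.2)
(array([0.437 , 0.0087]), array([0.0776, 0.055 ]), -13.8)
(array([ 0.4338, -0.0916]), array([0.0788, 0.0541]), 17.9)
shift [ 0.026  -0.0503 -0.0995] turn [ 0.2 -0.2  0.3] | 0 q6 -1.32 t 2.0
shift [ 0.026  -0.0503 -0.0995] turn [  -0.3   -0.3 -179.7] | 180 q6 -1.32 t 2.0
```

Call:
{"op": "step_arm", "data": {"motion": [[[0.07,0.026,-0.05,-0.01,0,0,0],[0.07,0.026,-0.05,-0.03,0,0,0],[0.07,0.026,-0.05,-0.06,0,0,0],[0.07,0.026,-0.05,-0.085,0,0,0],[0.07,0.026,-0.05,-0.1,0,0,0],[0.07,0.026,-0.05,-0.1,0,0,0],[0.07,0.026,-0.05,-0.1,0,0,0],[0.03,0.026,-0.05,-0.1,0,0,0]]]}}

```text
time: 3.0
tool_pos: [0.4483, 0.1508, 0.0236]
tcp_rot: [0.225, -3.132, 0.004]
wrist_force: [-0.3, -0.0, 0.5]
width: 0.624
```

Call:
{"op": "step_arm", "data": {"motion": [[[0.03,0,0,0,0,0,0],[0.03,0,0,0,0,0,0],[0.03,0,0,0,0,0,0],[0.03,0,0,0,0,0,0],[0.03,0,0,0,0,0,0],[0.03,0,0,0.015,0,0,0],[0.03,0,0,0.06,0,0,0],[0.03,0,0,0.1,0,0,0]]]}}

```text
time: 4.0
tool_pos: [0.4479, 0.1506, 0.1249]
tcp_rot: [0.225, -3.131, 0.004]
wrist_force: [0.3, -0.5, -0.8]
width: 0.567
```

```bash
python3 -c "
from h import *
for p in((.048,.10,.06),(.046,.10,.025)): go(slot(*p),85,ZB)
print(slot(.046,.1,.025)-slot(.048,.1,.06),RB[:,0],RB[:,2],read_state()['q'])
i,w=look('side','pics/s1.png')"
```

```text
shift [ 0.1191  0.0397 -0.0156] turn [  0.8 -24.3 -13. ] | 28 q6 -1.44 t 4.0
shift [ 0.1191  0.0397 -0.0156] turn [-34.8  -0.8 163.4] | 167 q6 -1.44 t 4.0
shift [ 0.1315  0.0386 -0.0483] turn [  0.8 -24.3 -13. ] | 28 q6 -1.44 t 4.0
shift [ 0.1315  0.0386 -0.0483] turn [-34.8  -0.8 163.4] | 167 q6 -1.44 t 4.0
[ 0.01239808 -0.00108469 -0.03277363] [ 0.90961436 -0.07958094  0.40776045] [-0.4062088   0.03553867  0.91308894] [ 0.27318637  0.00224114  2.15221651 -0.00264222  0.99003741 -1.43953167]
```

View pics/s1.png

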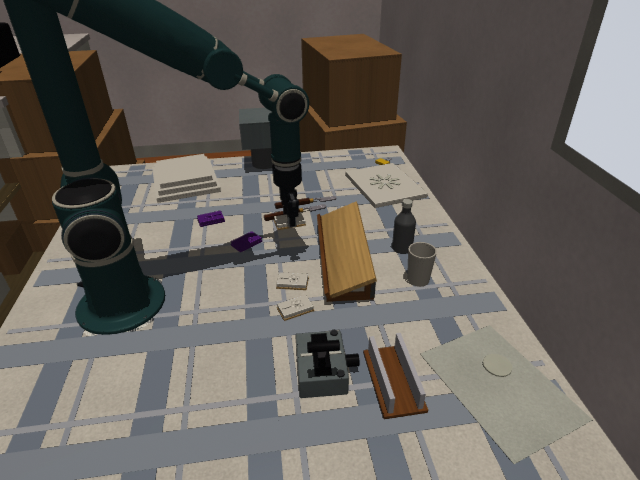

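The tile hangs in the gripper at about (288,218). Two white tiles remain at (292,282) and (295,307).

Call:
{"op": "step_arm", "data": {"motion": [[[0.03,0.01,0.005,0.02,0.2,-6,-3],[0.03,0.03,0.01,0.025,0.4,-12,-6.5],[0.03,0.06,0.02,0.02,0.6,-18,-10],[0.03,0.09,0.03,0.01,0.8,-24.3,-13],[0.03,0.119,0.04,-0.005,0.8,-24.3,-13],[0.03,0.119,0.04,-0.015,0.8,-24.3,-13],[0.03,0.119,0.04,-0.015,0.8,-24.3,-13],[0.03,0.119,0.04,-0.015,0.8,-24.3,-13]]]}}

```text
time: 5.05
tool_pos: [0.5701, 0.1913, 0.1159]
tcp_rot: [0.119, 2.71, -0.025]
wrist_force: [-0.3, -0.8, -0.1]
width: 0.567
```

```bash
python3 -c "
from h import *
for p in((.046,.10,.026),(.046,.1,.0235),(.037,.10,.025)): go(slot(*p),85,ZB)
print(read_state()['width'])"
```

```text
shift [ 0.0089 -0.002  -0.0384] turn [0.  0.6 0. ] | 1 q6 -0.82 t 5.05
shift [ 0.0089 -0.002  -0.0384] turn [  73.9   -6.4 -164. ] | 180 q6 -0.82 t 5.05
shift [ 0.01   -0.0021 -0.0407] turn [0.  0.6 0. ] | 1 q6 -0.82 t 5.05
shift [ 0.01   -0.0021 -0.0407] turn [  73.9   -6.4 -164. ] | 180 q6 -0.82 t 5.05
shift [ 0.0012 -0.0013 -0.043 ] turn [0.  0.6 0. ] | 1 q6 -0.82 t 5.05
shift [ 0.0012 -0.0013 -0.043 ] turn [  73.9   -6.4 -164. ] | 180 q6 -0.82 t 5.05
0.566805890076644
```

Call:
{"op": "step_arm", "data": {"motion": [[[0.03,0.003,-0.001,-0.012,0,0.6,0],[0.03,0.006,-0.002,-0.025,0,0.6,0],[0.03,0.009,-0.002,-0.038,0,0.6,0],[0.03,0.009,-0.002,-0.038,0,0.6,0],[0.03,0.009,-0.002,-0.038,0,0.6,0],[0.03,0.009,-0.002,-0.038,0,0.6,0],[0.03,0.009,-0.002,-0.039,0,0.6,0],[0.03,0.009,-0.002,-0.039,0,0.6,0]]]}}

```text
time: 6.05
tool_pos: [0.579, 0.1893, 0.0769]
tcp_rot: [0.119, 2.72, -0.026]
wrist_force: [-0.2, -0.2, -0.5]
width: 0.571
```

Call:
{"op": "step_arm", "data": {"motion": [[[0.03,-0.0009,0,-0.0004,0,0,0],[0.03,-0.0018,0,-0.0008,0,0,0],[0.03,-0.0027,0,-0.0012,0,0,0],[0.03,-0.0036,0,-0.0016,0,0,0],[0.03,-0.0036,0,-0.0016,0,0,0],[0.03,-0.0036,0,-0.0016,0,0,0],[0.03,-0.0036,0,-0.0016,0,0,0],[0.03,-0.0036,0,-0.0016,0,0,0]]]}}

```text
time: 7.05
tool_pos: [0.5754, 0.1893, 0.0753]
tcp_rot: [0.119, 2.72, -0.026]
wrist_force: [0.7, 0.1, -0.8]
width: 0.57
```

Call:
{"op": "step_arm", "data": {"motion": [[[0.03,-0.0009,0,-0.0004,0,0,0],[0.03,-0.0018,0,-0.0008,0,0,0],[0.03,-0.0027,0,-0.0012,0,0,0],[0.03,-0.0036,0,-0.0016,0,0,0],[0.03,-0.0036,0,-0.0016,0,0,0],[0.03,-0.0036,0,-0.0016,0,0,0],[0.03,-0.0036,0,-0.0016,0,0,0],[0.03,-0.0036,0,-0.0016,0,0,0]]]}}

```text
time: 8.05
tool_pos: [0.5731, 0.1894, 0.0747]
tcp_rot: [0.119, 2.718, -0.025]
wrist_force: [4.3, -2.2, -0.1]
width: 0.568
```

```bash
cat >> h.py <<'E'
def onboard(cam,save=None):
    i,w=look(cam,save);B=(w-O)@RB
    hsv=cv2.cvtColor(i,cv2.COLOR_BGR2HSV)
    m=(B[...,2]>.011)&(B[...,2]<.03)&(B[...,0]>-.01)&(B[...,0]<.13)&(abs(B[...,1])<.19)&(hsv[...,1]<70)
    m=cv2.morphologyEx(m.astype(np.uint8),cv2.MORPH_OPEN,np.ones((3,3)))
    n,l,st,_=cv2.connectedComponentsWithStats(m)
    for k in range(1,n):
        if st[k,4]>60: print(cam,st[k,4],rect(B[l==k][:,:2]),"z",np.round(np.percentile(B[l==k][:,2],[5,50,95]),4))
    m=(abs(B[...,0]-.06)<.05)&(abs(B[...,1])<.04)
    if save is None: print(" boardz mid",np.round(np.nanmedian(B[m][:,2]),4))
E
python3 -c "
from h import *
onboard('top');onboard('side')
print((read_state()['tool_pos']-O)@RB,read_state()['wrist_force'])"
```

```text
top 253 (array([0.0591, 0.098 ]), array([0.0471, 0.0412]), 86.8) z [0.0135 0.0179 0.0225]
 boardz mid 0.4118
side 139 (array([0.0594, 0.0896]), array([0.0676, 0.041 ]), 81.5) z [0.0136 0.0192 0.0262]
side 67 (array([0.0131, 0.087 ]), array([0.0599, 0.0235]), -73.9) z [0.0126 0.0183 0.0222]
 boardz mid 0.4096
[0.03949968 0.09961694 0.02587642] [ 5.30318222 -3.02897013 -0.52314617]
```

Call:
{"op": "step_arm", "data": {"motion": [[[0.03,0.0004,0,-0.0009,0,0,0],[0.03,0.0008,0,-0.0018,0,0,0],[0.03,0.0009,0,-0.0025,0,0,0],[0.03,0.0009,0,-0.0025,0,0,0],[0.03,0.0009,0,-0.0025,0,0,0],[0.03,0.0009,0,-0.0025,0,0,0],[0.03,0.0009,0,-0.0025,0,0,0],[0.03,0.0009,0,-0.0025,0,0,0]]]}}

```text
time: 9.15
tool_pos: [0.5739, 0.1895, 0.0732]
tcp_rot: [0.119, 2.717, -0.025]
wrist_force: [-4.7, -1.8, 10.4]
width: 0.565
```

Pressed on the board; release and retreat along the normal.

Call:
{"op": "step_arm", "data": {"motion": [[[0.062,0,0,0.0005,0,0,0],[0.062,0,0,0.0005,0,0,0],[0.062,0,0,0.0005,0,0,0],[0.062,0,0,0.0005,0,0,0],[0.062,-0.005,0,0.012,0,0,0],[0.062,-0.016,0.001,0.036,0,0,0],[0.062,-0.03,0.003,0.068,0,0,0],[0.062,-0.045,-0.03,0.1,0,0,0]]]}}

```text
time: 10.15
tool_pos: [0.5289, 0.1609, 0.1753]
tcp_rot: [0.115, 2.716, -0.023]
wrist_force: [0.1, -0.3, 0.3]
width: 0.724
```

```bash
python3 -c "
from h import *
onboard('top');onboard('side')
for c in('top','side'):
  i,w=look(c)
  for r in white_tiles(i,w):print(r)
go((.437,.009,.10),77)"
```

```text
top 422 (array([0.0423, 0.0972]), array([0.0733, 0.0465]), -0.3) z [0.0123 0.0165 0.0211]
 boardz mid 0.3476
side 257 (array([0.0396, 0.0972]), array([0.0779, 0.0521]), -0.6) z [0.0132 0.017  0.0201]
 boardz mid 0.3777
(array([0.4373, 0.0092]), array([0.0779, 0.0476]), -14.1)
(array([ 0.434 , -0.0924]), array([0.0776, 0.0479]), 17.1)
(array([0.4367, 0.0082]), array([0.0782, 0.0518]), -15.0)
(array([ 0.4339, -0.0924]), array([0.079 , 0.0513]), 17.2)
shift [-0.0923 -0.1505 -0.0749] turn [ 3.7 24.1 -7.8] | 26 q6 -0.94 t 10.35
shift [-0.0923 -0.1505 -0.0749] turn [-36.    5.6 168.4] | 172 q6 -0.94 t 10.35
```

Call:
{"op": "step_arm", "data": {"motion": [[[0.07,-0.03,-0.03,0,1,7,-2],[0.07,-0.06,-0.07,0,2,14,-4],[0.07,-0.092,-0.11,-0.02,3,20,-7],[0.07,-0.092,-0.15,-0.05,3.7,24.1,-8.8],[0.07,-0.092,-0.15,-0.075,3.7,24.1,-8.8],[0.07,-0.092,-0.15,-0.1,3.7,24.1,-8.8],[0.07,-0.092,-0.15,-0.1,3.7,24.1,-8.8],[0.07,-0.092,-0.15,-0.1,3.7,24.1,-8.8]]]}}

```text
time: 11.35
tool_pos: [0.4375, 0.0098, 0.0749]
tcp_rot: [-0.381, -3.117, 0.006]
wrist_force: [-0.0, -0.3, 0.3]
width: 0.823
```

```bash
python3 -c "
from h import *
go((.437,.009,.023),75.8)"
```

```text
shift [-0.0005 -0.0008 -0.0519] turn [ 0.2 -0.1 -0.2] | 0 q6 -1.36 t 11.35
shift [-0.0005 -0.0008 -0.0519] turn [  0.2   0.4 179.8] | 180 q6 -1.36 t 11.35
```

Call:
{"op": "step_arm", "data": {"motion": [[[0.07,0,-0.001,-0.02,0,0,0],[0.07,0,-0.001,-0.04,0,0,0],[0.07,0,-0.001,-0.052,0,0,0],[0.07,0,-0.001,-0.052,0,0,0],[0.03,0,-0.001,-0.052,0,0,0],[0.03,0,-0.001,-0.052,0,0,0],[0.03,0,-0.001,-0.052,0,0,0],[0.03,0,-0.001,-0.052,0,0,0]]]}}

```text
time: 12.35
tool_pos: [0.4388, 0.0088, 0.0242]
tcp_rot: [0.381, 3.117, -0.006]
wrist_force: [0.3, 0.2, 6.6]
width: 0.572
```

Call:
{"op": "step_arm", "data": {"motion": [[[0.03,0,0,0,0,0,0],[0.03,0,0,0,0,0,0],[0.03,0,0,0.015,0,0,0],[0.03,0,0,0.06,0,0,0],[0.03,0,0,0.1,0,0,0],[0.03,0,0,0.1,0,0,0],[0.03,0,0,0.1,0,0,0],[0.03,0,0,0.1,0,0,0]]]}}

```text
time: 13.35
tool_pos: [0.4373, 0.0088, 0.1227]
tcp_rot: [-0.381, -3.116, 0.006]
wrist_force: [0.6, -0.3, -1.1]
width: 0.571
```

```bash
python3 -c "
from h import *
for p in((.048,.0,.06),(.046,.0,.026)): go(slot(*p),85,ZB)"
```

```text
shift [ 0.121   0.0819 -0.0133] turn [ -3.7 -23.9   8.9] | 26 q6 -1.36 t 13.35
shift [ 0.121   0.0819 -0.0133] turn [  35.1   -6.2 -167.5] | 171 q6 -1.36 t 13.35
shift [ 0.133   0.0809 -0.0452] turn [ -3.7 -23.9   8.9] | 26 q6 -1.36 t 13.35
shift [ 0.133   0.0809 -0.0452] turn [  35.1   -6.2 -167.5] | 171 q6 -1.36 t 13.35
```

Call:
{"op": "step_arm", "data": {"motion": [[[0.03,0.01,0.01,0.015,-0.9,-6,2.2],[0.03,0.03,0.025,0.02,-1.9,-12,4.5],[0.03,0.06,0.05,0.02,-2.8,-18,6.7],[0.03,0.09,0.07,0.01,-3.7,-23.9,8.9],[0.03,0.121,0.082,-0.005,-3.7,-23.9,8.9],[0.03,0.121,0.082,-0.013,-3.7,-23.9,8.9],[0.03,0.127,0.081,-0.029,-3.7,-23.9,8.9],[0.03,0.133,0.081,-0.045,-3.7,-23.9,8.9]]]}}

```text
time: 14.35
tool_pos: [0.5694, 0.0891, 0.0759]
tcp_rot: [0.119, 2.721, -0.025]
wrist_force: [0.3, -0.1, -0.5]
width: 0.567
```

```bash
python3 -c "
from h import *
for p in((.046,.0,.026),(.041,.0,.026)): go(slot(*p),85,ZB)
s=read_state();print((s['tool_pos']-O)@RB,s['width'],s['wrist_force'])"
```

```text
shift [0.0009 0.0005 0.0016] turn [-0.  -0.1  0. ] | 0 q6 -1.1 t 14.35
shift [0.0009 0.0005 0.0016] turn [  73.    -6.4 -164.4] | 180 q6 -1.1 t 14.35
shift [-0.0036  0.0009 -0.0005] turn [-0.  -0.1  0. ] | 0 q6 -1.1 t 14.35
shift [-0.0036  0.0009 -0.0005] turn [  73.    -6.4 -164.4] | 180 q6 -1.1 t 14.35
[ 0.04457103 -0.00060903  0.02491476] 0.567189514921524 [ 0.34421548 -0.08726213 -0.52718498]
```

Call:
{"op": "step_arm", "data": {"motion": [[[0.03,-0.0005,0,0.0006,0,0,0],[0.03,-0.0014,0,0.0002,0,0,0],[0.03,-0.0023,0,-0.0002,0,0,0],[0.03,-0.0032,0,-0.0006,0,0,0],[0.03,-0.0041,0,-0.001,0,0,0],[0.03,-0.005,0,-0.0014,0,0,0],[0.03,-0.005,0,-0.0014,0,0,0],[0.03,-0.005,0,-0.0014,0,0,0]]]}}

```text
time: 15.35
tool_pos: [0.5648, 0.0892, 0.0749]
tcp_rot: [0.119, 2.72, -0.025]
wrist_force: [1.7, -1.5, 0.8]
width: 0.565
```

```bash
python3 -c "
from h import *
s=read_state();print((s['tool_pos']-O)@RB,s['width'],s['wrist_force']@RB)"
```

```text
[ 0.04003496 -0.00093451  0.02584759] 0.5645735501808157 [ 1.99399969 -1.33594429  0.03066485]
```

Call:
{"op": "step_arm", "data": {"motion": [[[0.03,-0.0008,0,-0.0003,0,0,0],[0.03,-0.0008,0,-0.0003,0,0,0],[0.03,-0.0005,0,-0.0012,0,0,0],[0.03,0,0,-0.0022,0,0,0],[0.03,0.0002,0,-0.0028,0,0,0],[0.03,0.0002,0,-0.0028,0,0,0],[0.03,0.0002,0,-0.0028,0,0,0],[0.03,0.0002,0,-0.0028,0,0,0]]]}}

```text
time: 16.35
tool_pos: [0.5656, 0.0894, 0.0731]
tcp_rot: [0.119, 2.719, -0.024]
wrist_force: [-1.7, -1.1, 5.8]
width: 0.569
```

Call:
{"op": "step_arm", "data": {"motion": [[[0.062,0,0,0.0005,0,0,0],[0.062,0,0,0.0005,0,0,0],[0.062,0,0,0.0005,0,0,0],[0.062,0,0,0.0005,0,0,0],[0.062,-0.005,0,0.012,0,0,0],[0.062,-0.016,0.001,0.036,0,0,0],[0.062,-0.03,0.003,0.068,0,0,0],[0.062,-0.045,-0.03,0.1,0,0,0]]]}}

```text
time: 17.35
tool_pos: [0.5204, 0.0607, 0.175]
tcp_rot: [0.114, 2.718, -0.023]
wrist_force: [-0.0, -0.8, -0.5]
width: 0.726
```

```bash
python3 -c "
from h import *
onboard('top');onboard('side')
for c in('top','side'):
  i,w=look(c)
  for r in white_tiles(i,w):print(r)
go((.434,-.0922,.07),107.2)"
```

```text
top 459 (array([0.0394, 0.0983]), array([0.0787, 0.0477]), -0.8) z [0.012  0.0164 0.0207]
top 415 (array([ 0.041 , -0.0016]), array([0.0761, 0.0468]), -0.2) z [0.0123 0.0166 0.0209]
 boardz mid 0.3759
side 227 (array([0.0396, 0.0978]), array([0.0779, 0.0533]), -1.3) z [0.0131 0.0171 0.0205]
side 304 (array([ 0.0393, -0.0035]), array([0.0782, 0.0514]), 1.3) z [0.0134 0.0171 0.0204]
 boardz mid 0.0168
(array([ 0.4338, -0.092 ]), array([0.0774, 0.0482]), 15.9)
(array([ 0.4336, -0.0924]), array([0.0789, 0.0519]), 16.8)
shift [-0.087  -0.1514 -0.1048] turn [-2.7 24.3 21.9] | 33 q6 -1.27 t 17.55
shift [-0.087  -0.1514 -0.1048] turn [  33.7    3.7 -154.6] | 158 q6 -1.27 t 17.55
```

Call:
{"op": "step_arm", "data": {"motion": [[[0.07,-0.03,-0.03,0,-0.5,6,5],[0.07,-0.06,-0.07,0,-1,11,10],[0.07,-0.087,-0.11,-0.02,-1.6,16,14],[0.07,-0.087,-0.15,-0.05,-2.2,20,18],[0.07,-0.087,-0.151,-0.085,-2.7,24.3,21.7],[0.07,-0.087,-0.151,-0.105,-2.7,24.3,21.7],[0.07,-0.087,-0.151,-0.105,-2.7,24.3,21.7],[0.07,-0.087,-0.151,-0.105,-2.7,24.3,21.7]]]}}

```text
time: 18.55
tool_pos: [0.434, -0.0914, 0.0697]
tcp_rot: [0.464, -3.106, 0.002]
wrist_force: [-0.3, 0.8, 0.8]
width: 0.822
```

```bash
python3 -c "
from h import *
go((.434,-.0922,.023),107)"
```

```text
shift [-0.     -0.0008 -0.0467] turn [ 0.1 -0.   0. ] | 0 q6 -2.13 t 18.55
shift [-0.     -0.0008 -0.0467] turn [-1.0e-01 -1.0e-01 -1.8e+02] | 180 q6 -2.13 t 18.55
```

Call:
{"op": "step_arm", "data": {"motion": [[[0.07,0,-0.001,-0.02,0,0,0],[0.07,0,-0.001,-0.04,0,0,0],[0.07,0,-0.001,-0.047,0,0,0],[0.07,0,-0.001,-0.047,0,0,0],[0.03,0,-0.001,-0.047,0,0,0],[0.03,0,-0.001,-0.047,0,0,0],[0.03,0,-0.001,-0.047,0,0,0],[0.03,0,-0.001,-0.047,0,0,0]]]}}

```text
time: 19.55
tool_pos: [0.4353, -0.0927, 0.024]
tcp_rot: [-0.464, 3.106, -0.003]
wrist_force: [-1.2, 1.2, 6.0]
width: 0.568
```

Call:
{"op": "step_arm", "data": {"motion": [[[0.03,0,0,0,0,0,0],[0.03,0,0,0,0,0,0],[0.03,0,0,0.015,0,0,0],[0.03,0,0,0.06,0,0,0],[0.03,0,0,0.1,0,0,0],[0.03,0,0,0.1,0,0,0],[0.03,0,0,0.1,0,0,0],[0.03,0,0,0.1,0,0,0]]]}}

```text
time: 20.55
tool_pos: [0.4339, -0.0924, 0.1225]
tcp_rot: [0.464, -3.106, 0.001]
wrist_force: [-0.6, -0.1, -0.4]
width: 0.567
```

```bash
python3 -c "
from h import *
for p in((.048,-.1,.06),(.046,-.1,.027)): go(slot(*p),85,ZB)"
```

```text
shift [ 0.1157  0.0835 -0.0132] turn [  2.6 -24.2 -21.6] | 33 q6 -2.13 t 20.55
shift [ 0.1157  0.0835 -0.0132] turn [-33.3  -3.5 154.9] | 158 q6 -2.13 t 20.55
shift [ 0.1273  0.0824 -0.0441] turn [  2.6 -24.2 -21.6] | 33 q6 -2.13 t 20.55
shift [ 0.1273  0.0824 -0.0441] turn [-33.3  -3.5 154.9] | 158 q6 -2.13 t 20.55
```

Call:
{"op": "step_arm", "data": {"motion": [[[0.03,0.01,0.01,0.015,0.6,-6,-5],[0.03,0.03,0.025,0.02,1.2,-11,-10],[0.03,0.06,0.05,0.02,1.8,-16,-14],[0.03,0.09,0.07,0.01,2.2,-20,-18],[0.03,0.116,0.083,-0.005,2.6,-24.2,-21.6],[0.03,0.116,0.083,-0.013,2.6,-24.2,-21.6],[0.03,0.122,0.083,-0.029,2.6,-24.2,-21.6],[0.03,0.128,0.082,-0.043,2.6,-24.2,-21.6]]]}}

```text
time: 21.55
tool_pos: [0.5609, -0.0107, 0.0779]
tcp_rot: [0.117, 2.722, -0.025]
wrist_force: [0.1, 0.4, -0.4]
width: 0.571
```

```bash
python3 -c "
from h import *
for p in((.040,-.1,.026),): go(slot(*p),85,ZB)
s=read_state();print((s['tool_pos']-O)@RB,s['width'],s['wrist_force'])"
```

```text
shift [-0.0048  0.0012 -0.0028] turn [ 0.  -0.1 -0.1] | 0 q6 -1.52 t 21.55
shift [-0.0048  0.0012 -0.0028] turn [-72.9   6.3 164.4] | 180 q6 -1.52 t 21.55
[ 0.04558127 -0.10082817  0.02658921] 0.5713751652539056 [ 0.14540692  0.3684762  -0.37297904]
```

Call:
{"op": "step_arm", "data": {"motion": [[[0.03,-0.0009,0,-0.0004,0,0,0],[0.03,-0.0018,0,-0.0008,0,0,0],[0.03,-0.0027,0,-0.0013,0,0,0],[0.03,-0.0036,0,-0.0019,0,0,0],[0.03,-0.0045,0,-0.0024,0,0,0],[0.03,-0.0053,0,-0.0028,0,0,0],[0.03,-0.006,0,-0.003,0,0,0],[0.03,-0.006,0,-0.003,0,0,0]]]}}

```text
time: 22.55
tool_pos: [0.5548, -0.0107, 0.0749]
tcp_rot: [0.117, 2.722, -0.025]
wrist_force: [0.0, 0.4, -0.7]
width: 0.572
```

```bash
python3 -c "
from h import *
s=read_state();print((s['tool_pos']-O)@RB,s['width'],s['wrist_force']@RB)"
```

```text
[ 0.03885821 -0.10133673  0.02629971] 0.5720782402142871 [-0.30452964  0.35925615 -0.65774589]
```

Call:
{"op": "step_arm", "data": {"motion": [[[0.03,-0.0006,0,-0.0003,0,0,0],[0.03,-0.0012,0,-0.0006,0,0,0],[0.03,-0.0018,0,-0.0008,0,0,0],[0.03,-0.0024,0,-0.0011,0,0,0],[0.03,-0.003,0,-0.0014,0,0,0],[0.03,-0.003,0,-0.0014,0,0,0],[0.03,-0.003,0,-0.0014,0,0,0],[0.03,-0.003,0,-0.0014,0,0,0]]]}}

```text
time: 23.55
tool_pos: [0.5543, -0.0107, 0.0753]
tcp_rot: [0.117, 2.716, -0.025]
wrist_force: [6.3, 0.9, -1.1]
width: 0.571
```

```bash
python3 -c "
from h import *
s=read_state();print((s['tool_pos']-O)@RB,s['width'],s['wrist_force']@RB)
onboard('top','pics/t2.png');i,w=look('side','pics/s2.png')
a=cv2.imread('pics/t2.png')[160:280,220:400];b=cv2.imread('pics/s2.png')[190:310,240:420]
cv2.imwrite('pics/c2.png',cv2.resize(np.vstack([a,b]),None,fx=2.5,fy=2.5,interpolation=cv2.INTER_CUBIC))"
```

```text
[ 0.03857287 -0.10139227  0.0268771 ] 0.5710206391933028 [ 5.21569139  1.47466871 -3.54185926]
top 442 (array([0.0402, 0.0978]), array([0.0772, 0.0473]), -0.9) z [0.0125 0.0165 0.0211]
top 479 (array([ 0.0399, -0.0017]), array([0.0772, 0.0471]), -0.2) z [0.0123 0.0162 0.021 ]
top 251 (array([ 0.0591, -0.1032]), array([0.0452, 0.0399]), -85.4) z [0.014  0.0186 0.0238]
```

View pics/c2.png

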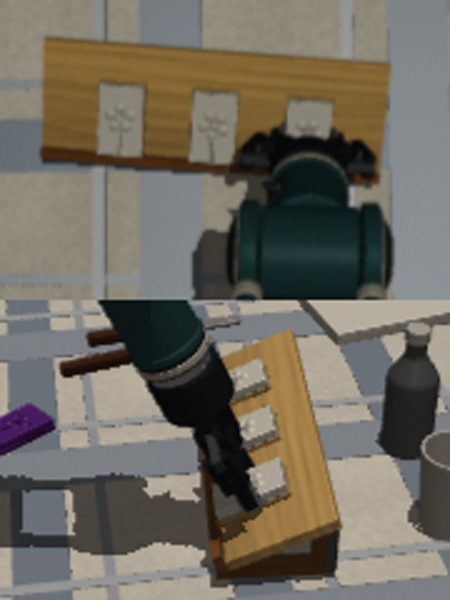

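The picture shows two tiles laid and the third in the gripper at the lip, now in contact with 5 N. Lower and release.

Call:
{"op": "step_arm", "data": {"motion": [[[0.03,0.0005,0,-0.001,0,0,0],[0.03,0.001,0,-0.002,0,0,0],[0.03,0.001,0,-0.003,0,0,0],[0.03,0.001,0,-0.0035,0,0,0],[0.03,0.001,0,-0.0035,0,0,0],[0.03,0.001,0,-0.0035,0,0,0],[0.03,0.001,0,-0.0035,0,0,0],[0.03,0.001,0,-0.0035,0,0,0]]]}}

```text
time: 24.65
tool_pos: [0.5554, -0.0108, 0.0732]
tcp_rot: [0.117, 2.716, -0.025]
wrist_force: [-9.3, 0.9, 17.2]
width: 0.569
```

```bash
python3 -c "
from h import *
s=read_state();print((s['tool_pos']-O)@RB,s['width'],s['wrist_force']@RB)"
```

```text
[ 0.03870358 -0.10136328  0.0245378 ] 0.5693438240288125 [-1.53861151  0.03901392 19.55288635]
```

Call:
{"op": "step_arm", "data": {"motion": [[[0.062,0,0,0.0012,0,0,0],[0.062,0,0,0.0012,0,0,0],[0.062,0,0,0.0012,0,0,0],[0.062,0,0,0.0012,0,0,0],[0.062,-0.005,0,0.012,0,0,0],[0.062,-0.016,0.001,0.036,0,0,0],[0.062,-0.03,0.003,0.068,0,0,0],[0.062,-0.06,-0.03,0.13,0,0,0]]]}}

```text
time: 25.65
tool_pos: [0.4993, -0.0337, 0.1919]
tcp_rot: [0.112, 2.719, -0.024]
wrist_force: [1.0, -1.3, 1.1]
width: 0.727
```

```bash
python3 -c "
from h import *
onboard('top');onboard('side')
for c in('top','side'):
  i,w=look(c,'pics/l_%s.png'%c)
  print('loose',white_tiles(i,w))
  for nm,(x0,x1,y0,y1,z0,z1) in dict(house=(.40,.56,-.40,-.20,.05,.058),bar=(.40,.56,-.44,-.30,.135,.17)).items():
        m=(w[...,0]>x0)&(w[...,0]<x1)&(w[...,1]>y0)&(w[...,1]<y1)&(w[...,2]>z0)&(w[...,2]<z1)
        q=w[m];print(nm,len(q),rect(q[:,:2]),np.round(q.max(0),4),np.round(q.min(0),4))
a=cv2.imread('pics/l_top.png')[160:330,390:540];b=cv2.imread('pics/l_side.png')[300:470,280:430]
cv2.imwrite('pics/c3.png',cv2.resize(np.hstack([a,b]),None,fx=2.6,fy=2.6,interpolation=cv2.INTER_CUBIC))
"
```

```text
top 477 (array([0.0399, 0.098 ]), array([0.0778, 0.0478]), -0.6) z [0.0122 0.0161 0.0206]
top 447 (array([ 0.0389, -0.0017]), array([0.0783, 0.0473]), 0.3) z [0.0122 0.0165 0.0208]
top 460 (array([ 0.039 , -0.1025]), array([0.0781, 0.0469]), -0.2) z [0.0126 0.0166 0.0218]
 boardz mid 0.0024
side 246 (array([0.0397, 0.0958]), array([0.0769, 0.0531]), 1.8) z [0.013  0.0168 0.0196]
side 308 (array([ 0.04  , -0.0025]), array([0.0769, 0.0525]), -0.4) z [0.0128 0.0171 0.0204]
side 376 (array([ 0.0393, -0.1029]), array([0.0774, 0.0538]), -0.2) z [0.013  0.0172 0.02  ]
 boardz mid 0.0057
loose []
house 1222 (array([ 0.4685, -0.2901]), array([0.1305, 0.1   ]), 86.5) [ 0.5212 -0.2224  0.058 ] [ 0.4178 -0.3568  0.05  ]
bar 211 (array([ 0.4652, -0.3442]), array([0.0596, 0.027 ]), -1.0) [ 0.4951 -0.3307  0.1583] [ 0.4352 -0.358   0.1354]
loose []
house 1555 (array([ 0.4686, -0.2918]), array([0.1334, 0.0999]), 86.8) [ 0.5214 -0.223   0.058 ] [ 0.4154 -0.3588  0.0501]
bar 353 (array([ 0.4653, -0.3508]), array([0.0598, 0.0197]), -3.7) [ 0.4951 -0.3399  0.1558] [ 0.4351 -0.3622  0.1366]
```

View pics/c3.png

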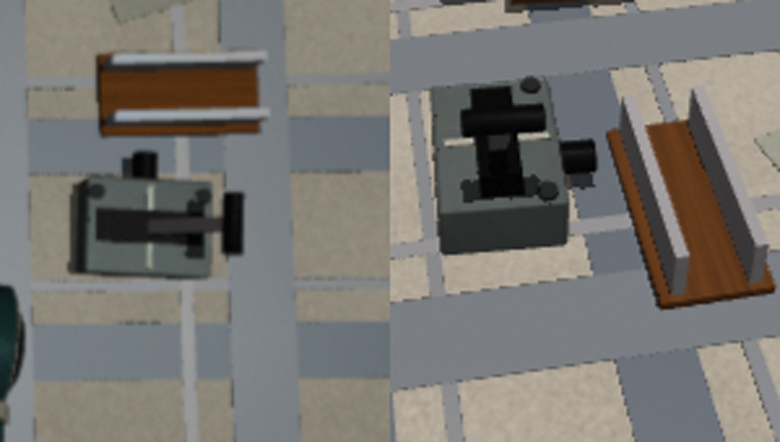

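```bash
cat >> h.py <<'E'
H=np.array([.4686,-.2912,.05]);HX=np.array([.998,-.059,0]);HY=np.array([.059,.998,0])
def bar(a,dx=-.02,dz=.005): return H+.11*(np.sin(a)*HY+np.array([0,0,np.cos(a)]))+dx*HX+np.array([0,0,dz])
def lever_angle():
    for c in("top","side"):
        i,w=look(c); L=w-H
        m=(L[...,2]>.082)&(L[...,2]<.13)&(abs(L@HX)<.04)&(abs(L@HY)<.09)&(i.max(-1)<70)
        q=L[m]; y=q@HY;z=q[:,2]
        n,l,st,_=cv2.connectedComponentsWithStats(m.astype(np.uint8));k=1+np.argmax(st[1:,4]);q=L[l==k];y=q@HY;z=q[:,2]
        from scipy.optimize import least_squares
        f=least_squares(lambda a:np.hypot(y-.11*np.sin(a[0]),z-.11*np.cos(a[0]))-.01,[np.arctan2(y.mean(),z.mean()-.008)],loss="soft_l1",f_scale=.002)
        print(c,"lever",len(y),f.x,np.round([np.median(q@HX),y.min(),y.max(),z.max()],4))
E
python3 -c "
from h import *
lever_angle()
print(bar(-.52));p=bar(-.52);p[2]=.23;go(p,86.6)"
```

```text
top lever 197 [-0.56041434] [ 0.0017 -0.0658 -0.0424  0.1136]
side lever 353 [-0.54892245] [-0.0002 -0.0696 -0.05    0.1075]
[ 0.44541525 -0.3445675   0.15046011]
shift [-0.0547 -0.3099  0.0387] turn [ 1.8 24.1  1.5] | 24 q6 -1.63 t 25.95
shift [-0.0547 -0.3099  0.0387] turn [  37.3   -2.7 -174.5] | 178 q6 -1.63 t 25.95
```

Call:
{"op": "step_arm", "data": {"motion": [[[0.05,-0.01,-0.05,0.02,0.3,4,0.2],[0.05,-0.02,-0.1,0.039,0.6,8,0.5],[0.05,-0.03,-0.16,0.039,0.9,12,0.7],[0.05,-0.04,-0.22,0.039,1.2,16,1],[0.05,-0.05,-0.28,0.039,1.5,20,1.2],[0.05,-0.055,-0.312,0.039,1.8,24.1,1.5],[0.05,-0.055,-0.312,0.039,1.8,24.1,1.5],[0.05,-0.055,-0.312,0.039,1.8,24.1,1.5]]], "newtons": 30}}

```text
time: 26.95
tool_pos: [0.4448, -0.3455, 0.2282]
tcp_rot: [-0.093, -3.138, -0.006]
wrist_force: [-0.0, -0.2, -0.5]
width: 0.582
```

```bash
python3 -c "
from h import *
go(bar(-.555),86.6)"
```

```text
shift [ 0.0004 -0.0024 -0.0797] turn [-0.2 -0.1  0. ] | 0 q6 -2.22 t 26.95
shift [ 0.0004 -0.0024 -0.0797] turn [-1.0e-01  3.0e-01 -1.8e+02] | 180 q6 -2.22 t 26.95
```

Call:
{"op": "step_arm", "data": {"motion": [[[0.05,0,-0.002,-0.03,0,0,0],[0.05,0,-0.002,-0.06,0,0,0],[0.05,0,-0.002,-0.08,0,0,0],[0.05,0,-0.002,-0.08,0,0,0],[0,0,-0.002,-0.08,0,0,0],[0,0,-0.002,-0.08,0,0,0],[0,0,-0.002,-0.08,0,0,0],[0,0,-0.002,-0.08,0,0,0]]], "newtons": 30}}

```text
time: 27.95
tool_pos: [0.4456, -0.3478, 0.1494]
tcp_rot: [0.093, 3.14, 0.004]
wrist_force: [0.9, 0.9, 3.5]
width: 0.224
```

Call:
{"op": "step_arm", "data": {"motion": [[[0,0,0,0,0,0,0],[0,0,0,0,0,0,0],[0,0,0,0,0,0,0],[0,0,0,0,0,0,0],[0,0,0,0,0,0,0],[0,0,0,0,0,0,0],[0,0,0,0,0,0,0],[0,0,0,0,0,0,0]]]}}

```text
time: 28.95
tool_pos: [0.4456, -0.3478, 0.1494]
tcp_rot: [0.093, 3.14, 0.004]
wrist_force: [0.9, 1.5, 2.2]
width: 0.221
```

```bash
python3 -c "
from h import *
s=read_state();p=s['tool_pos'];print(p-bar(-.555),s['wrist_force'])
a=np.arcsin((p-bar(0))@HY/.11);print('a',a)
lever_angle()
for b in np.linspace(a,0,9)[1:]: print(np.round(bar(b)-bar(a),4))"
```

```text
[3.73577770e-04 2.61550231e-05 8.94535681e-04] [0.9323655  1.46232157 2.22184593]
a -0.5541659452246835
top lever 88 [-0.56794995] [ 0.0169 -0.0657 -0.0471  0.1072]
side lever 280 [-0.58882507] [ 0.006  -0.0836 -0.0505  0.1062]
[0.0004 0.0066 0.0038]
[0.0008 0.0134 0.0071]
[0.0012 0.0205 0.0099]
[0.0016 0.0277 0.0123]
[0.0021 0.0351 0.0141]
[0.0025 0.0426 0.0154]
[0.003  0.0502 0.0162]
[0.0034 0.0578 0.0165]
```

Call:
{"op": "step_arm", "data": {"motion": [[[0,0.0004,0.0066,0.004,0,0,0],[0,0.0008,0.0134,0.007,0,0,0],[0,0.0012,0.0205,0.01,0,0,0],[0,0.0016,0.0277,0.012,0,0,0],[0,0.0021,0.0351,0.014,0,0,0],[0,0.0025,0.0426,0.0154,0,0,0],[0,0.003,0.0502,0.0162,0,0,0],[0,0.0034,0.0578,0.0165,0,0,0]]]}}

```text
time: 30.05
tool_pos: [0.449, -0.2931, 0.1687]
tcp_rot: [0.092, 3.139, -0.007]
wrist_force: [-5.2, -7.8, 9.8]
width: 0.218
```

Call:
{"op": "step_arm", "data": {"motion": [[[0,0,0,0,0,0,0],[0,0,0,0,0,0,0],[0,0,0,0,0,0,0],[0,0,0,0,0,0,0],[0,0,0,0,0,0,0],[0,0,0,0,0,0,0],[0,0,0,0,0,0,0],[0,0,0,0,0,0,0]]]}}

```text
time: 31.05
tool_pos: [0.449, -0.293, 0.1686]
tcp_rot: [0.092, 3.139, -0.007]
wrist_force: [0.1, 2.1, 1.3]
width: 0.221
```

```bash
python3 -c "
from h import *
s=read_state();p=s['tool_pos'];print(p,p-bar(0),s['wrist_force'],s['width'],s['time'])
lever_angle()"
```

```text
[ 0.44895018 -0.29297736  0.16855093] [ 0.00031018 -0.00295736  0.00355093] [0.10676584 2.07805756 1.29000076] 0.2208488528412094 31.05
top lever 63 [-0.03571454] [ 0.02   -0.0119  0.0066  0.1239]
side lever 323 [-0.14638352] [ 0.0013 -0.0284  0.002   0.1282]
```

Call:
{"op": "step_arm", "data": {"motion": [[[0,0,0.003,0,0,0,0],[0,0,0.0045,0,0,0,0],[0,0,0.0045,0,0,0,0],[0,0,0.003,0,0,0,0],[0,0,0.003,0,0,0,0],[0,0,0.003,0,0,0,0],[0,0,0.003,0,0,0,0],[0,0,0.003,0,0,0,0]]]}}

```text
time: 32.15
tool_pos: [0.4491, -0.2902, 0.1688]
tcp_rot: [0.092, 3.139, -0.008]
wrist_force: [0.1, -2.4, 0.8]
width: 0.225
```

Call:
{"op": "step_arm", "data": {"motion": [[[0.04,0,0,0,0,0,0],[0.04,0,0,0,0,0,0],[0.04,0,0,0,0,0,0],[0.04,0,0,0,0,0,0],[0.04,0,0,0.02,0,0,0],[0.04,-0.02,0,0.06,0,0,0],[0.04,-0.06,0,0.09,0,0,0],[0.04,-0.1,0,0.1,0,0,0]]]}}

```text
time: 33.15
tool_pos: [0.3492, -0.2909, 0.2714]
tcp_rot: [0.091, 3.136, -0.012]
wrist_force: [0.6, -0.5, -0.2]
width: 0.464
```

```bash
python3 -c "
from h import *
s=read_state();print(s['tool_pos'],s['time'])
lever_angle()"
```

```text
[ 0.3491735  -0.2909018   0.27138496] 33.15
top lever 201 [-0.0143546] [ 0.0004 -0.0103  0.0092  0.1257]
side lever 358 [-0.00722017] [-0.0005 -0.0134  0.0048  0.1229]
```

Call:
{"op": "step_arm", "data": {"motion": [[[0.04,0,0,0,0,0,0],[0.04,0,0,0,0,0,0],[0.04,0,0,0,0,0,0],[0.04,0,0,0,0,0,0],[0.04,0,0,0,0,0,0],[0.04,0,0,0,0,0,0],[0.04,0,0,0,0,0,0],[0.04,0,0,0,0,0,0]]]}}

```text
time: 34.25
tool_pos: [0.3471, -0.2905, 0.2706]
tcp_rot: [0.095, 3.137, -0.011]
wrist_force: [0.2, -0.8, 0.4]
width: 0.471
```

Call:
{"op": "step_arm", "data": {"motion": [[[0.04,0,0,0,0,0,0],[0.04,0,0,0,0,0,0],[0.04,0,0,0,0,0,0],[0.04,0,0,0,0,0,0],[0.04,0,0,0,0,0,0],[0.04,0,0,0,0,0,0],[0.04,0,0,0,0,0,0],[0.04,0,0,0,0,0,0]]]}}

```text
time: 35.25
tool_pos: [0.3471, -0.2905, 0.2706]
tcp_rot: [0.095, 3.137, -0.011]
wrist_force: [0.2, 0.9, -0.1]
width: 0.472
```

Call:
{"op": "step_arm", "data": {"motion": [[[0.04,0,0,0,0,0,0],[0.04,0,0,0,0,0,0],[0.04,0,0,0,0,0,0],[0.04,0,0,0,0,0,0],[0.04,0,0,0,0,0,0],[0.04,0,0,0,0,0,0],[0.04,0,0,0,0,0,0],[0.04,0,0,0,0,0,0]]]}}

```text
time: 36.25
tool_pos: [0.3471, -0.2905, 0.2706]
tcp_rot: [0.095, 3.137, -0.011]
wrist_force: [-0.2, 0.3, -0.7]
width: 0.472
```

Call:
{"op": "step_arm", "data": {"motion": [[[0.04,0,0,0,0,0,0],[0.04,0.04,0,-0.01,0,0,0],[0.04,0.08,0.001,-0.03,0,0,0],[0.04,0.1,0.001,-0.06,0,0,0],[0.04,0.1,0.001,-0.09,0,0,0],[0.04,0.1,0.001,-0.104,0,0,0],[0.04,0.1,0.001,-0.104,0,0,0],[0.04,0.1,0.001,-0.104,0,0,0]]]}}

```text
time: 37.25
tool_pos: [0.4477, -0.2901, 0.168]
tcp_rot: [0.095, 3.135, -0.013]
wrist_force: [0.0, 0.7, 0.4]
width: 0.469
```

Call:
{"op": "step_arm", "data": {"motion": [[[0,0,0,0,0,0,0],[0,0,0,0,0,0,0],[0,0,0,0,0,0,0],[0,0,0,0,0,0,0],[0,0,0,0,0,0,0],[0,0,0,0,0,0,0],[0,0,0,0,0,0,0],[0,0,0,0,0,0,0]]]}}

```text
time: 38.25
tool_pos: [0.4484, -0.2908, 0.1698]
tcp_rot: [0.095, 3.133, -0.016]
wrist_force: [-1.8, 0.1, 6.7]
width: 0.225
```

```bash
python3 -c "
from h import *
s=read_state();print(s['tool_pos']-bar(0),s['time'],s['width'])
for b in np.linspace(0,.66,9)[1:]: print(np.round(bar(b)-bar(0),4))"
```

```text
[-0.00025092 -0.00078524  0.00479719] 38.25 0.224763321865019
[ 0.0005  0.009  -0.0004]
[ 0.0011  0.018  -0.0015]
[ 0.0016  0.0269 -0.0034]
[ 0.0021  0.0356 -0.0059]
[ 0.0026  0.044  -0.0092]
[ 0.0031  0.0521 -0.0132]
[ 0.0035  0.0599 -0.0178]
[ 0.004   0.0673 -0.0231]
```

Call:
{"op": "step_arm", "data": {"motion": [[[0,0.0005,0.009,-0.0004,0,0,0],[0,0.0011,0.018,-0.0015,0,0,0],[0,0.0016,0.027,-0.0034,0,0,0],[0,0.0021,0.0356,-0.006,0,0,0],[0,0.0026,0.044,-0.009,0,0,0],[0,0.0031,0.0521,-0.013,0,0,0],[0,0.0035,0.06,-0.018,0,0,0],[0,0.004,0.068,-0.023,0,0,0]]]}}

```text
time: 39.25
tool_pos: [0.4525, -0.2242, 0.148]
tcp_rot: [0.094, 3.132, -0.022]
wrist_force: [-3.4, -3.3, 4.6]
width: 0.221
```

Call:
{"op": "step_arm", "data": {"motion": [[[0,0,0.002,-0.001,0,0,0],[0,0,0.003,-0.002,0,0,0],[0,0,0.003,-0.002,0,0,0],[0,0,0.003,-0.002,0,0,0],[0,0,0.003,-0.002,0,0,0],[0,0,0.003,-0.002,0,0,0],[0,0,0.003,-0.002,0,0,0],[0,0,0.003,-0.002,0,0,0]]]}}

```text
time: 40.25
tool_pos: [0.4526, -0.2222, 0.1468]
tcp_rot: [0.094, 3.132, -0.025]
wrist_force: [-3.5, -3.5, 3.8]
width: 0.219
```

```bash
python3 -c "
from h import *
s=read_state();print(s['tool_pos']-bar(.65),s['time'],s['width'],s['wrist_force'])
lever_angle()"
```

```text
[3.02080502e-05 1.39990290e-03 4.20321817e-03] 40.25 0.21883735975942856 [-3.45903814 -3.5400704   3.75279615]
top lever 4 [0.68687251] [-0.0292  0.086   0.0898  0.1219]
side lever 275 [0.49708794] [-0.0006  0.0234  0.0734  0.1296]
```

Call:
{"op": "step_arm", "data": {"motion": [[[0,0,0.002,-0.0015,0,0,0],[0,0,0.004,-0.003,0,0,0],[0,0,0.005,-0.004,0,0,0],[0,0,0.005,-0.004,0,0,0],[0,0,0.005,-0.004,0,0,0],[0,0,0.005,-0.004,0,0,0],[0,0,0.005,-0.004,0,0,0],[0,0,0.005,-0.004,0,0,0]]]}}

```text
time: 41.35
tool_pos: [0.4528, -0.2212, 0.1459]
tcp_rot: [0.092, 3.131, -0.037]
wrist_force: [-9.3, -12.0, 14.7]
width: 0.219
```

Call:
{"op": "step_arm", "data": {"motion": [[[0.04,0,0,0,0,0,0],[0.04,0,0,0,0,0,0],[0.04,0,0,0,0,0,0],[0.04,0,0,0,0,0,0],[0.04,0,0,0.02,0,0,0],[0.04,0,0,0.06,0,0,0],[0.04,-0.02,0.03,0.1,0,0,0],[0.04,-0.05,0.08,0.11,0,0,0]]]}}

```text
time: 42.35
tool_pos: [0.4046, -0.1416, 0.2593]
tcp_rot: [0.095, 3.125, -0.039]
wrist_force: [0.0, 0.9, 0.5]
width: 0.467
```

```bash
cat >> h.py <<'E'
def knives(lo=.010,hi=.03,box=(.3,.72,.28,.52)):
    for c in("top","side"):
        i,w=look(c)
        # dark handle only
        m=(w[...,0]>box[0])&(w[...,0]<box[1])&(w[...,1]>box[2])&(w[...,1]<box[3])&(w[...,2]>lo)&(w[...,2]<hi)
        n,l,st,_=cv2.connectedComponentsWithStats(m.astype(np.uint8))
        for k in range(1,n):
            if st[k,4]<60: continue
            P=w[l==k];r=rect(P[:,:2]);a=np.radians(r[2]);t=P[:,0]*np.cos(a)+P[:,1]*np.sin(a);b=i[l==k].astype(int)
            red=(b[:,2]-b[:,0]);lum=b.sum(1)
            h=t[(P[:,2]>P[:,2].mean()-.004)&(lum<150)]
            print(c,st[k,4],r,"t",np.round([t.min(),t.max(),np.percentile(h,2),np.percentile(h,98)],4),"z",np.round(np.percentile(P[:,2],[5,50,95]),4))
E
python3 -c "
from h import *
lever_angle();knives()
go((.44,.35,.15),103.5)
i=cv2.imread('pics/l_top.png')[210:290,160:260];cv2.imwrite('pics/k.png',cv2.resize(i,None,fx=6,fy=6,interpolation=cv2.INTER_NEAREST))"
```

```text
top lever 81 [0.65307868] [0.0167 0.0551 0.0771 0.1039]
side lever 262 [0.65982295] [-1.000e-04  5.630e-02  7.480e-02  1.001e-01]
top 298 (array([0.4849, 0.4168]), array([0.1347, 0.0192]), 7.9) t [0.4703 0.605  0.4757 0.586 ] z [0.0104 0.0149 0.02  ]
top 307 (array([0.4537, 0.3551]), array([0.1553, 0.0197]), 14.3) t [0.4497 0.6049 0.4545 0.5659] z [0.0109 0.015  0.0199]
side 115 (array([0.5088, 0.4191]), array([0.1209, 0.0235]), 6.7) t [0.4938 0.6147 0.4955 0.579 ] z [0.0109 0.015  0.0189]
side 73 (array([0.4724, 0.3561]), array([0.0656, 0.0227]), 16.9) t [0.5227 0.5883 0.5257 0.5767] z [0.0103 0.0154 0.019 ]
shift [ 0.0373  0.4906 -0.1061] turn [ 1.3  0.8 16.8] | 17 q6 -1.89 t 42.55
shift [ 0.0373  0.4906 -0.1061] turn [   1.1   -1.9 -163.2] | 163 q6 -1.89 t 42.55
```

View pics/k.png

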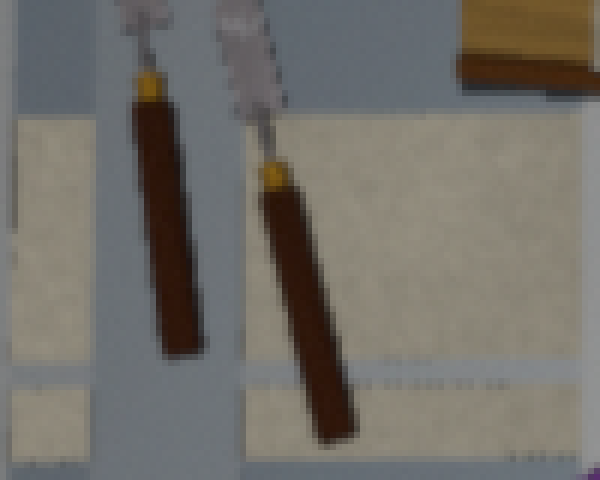

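Call:
{"op": "step_arm", "data": {"motion": [[[0.045,0.005,0.06,0,0.2,0.1,2],[0.045,0.01,0.12,0,0.4,0.2,5],[0.045,0.015,0.18,0,0.6,0.4,8],[0.045,0.02,0.24,0,0.8,0.5,11],[0.045,0.025,0.3,0,1,0.6,14],[0.045,0.03,0.36,-0.03,1.2,0.7,16],[0.045,0.034,0.42,-0.06,1.3,0.8,17.2],[0.045,0.034,0.48,-0.1,1.3,0.8,17.2]]], "newtons": 60}}

```text
time: 43.55
tool_pos: [0.4379, 0.3256, 0.1649]
tcp_rot: [-0.381, 3.118, -0.0]
wrist_force: [1.0, -0.3, 0.9]
width: 0.524
```

```bash
python3 -c "
from h import *
go((.437,.3505,.06),103.9);go((.437,.3505,.025),103.9)"
```

```text
shift [-0.0009  0.0249 -0.1049] turn [ 0.  0. -0.] | 0 q6 -1.22 t 43.55
shift [-0.0009  0.0249 -0.1049] turn [-1.0e-01  0.0e+00  1.8e+02] | 180 q6 -1.22 t 43.55
shift [-0.0009  0.0249 -0.1399] turn [ 0.  0. -0.] | 0 q6 -1.22 t 43.55
shift [-0.0009  0.0249 -0.1399] turn [-1.0e-01  0.0e+00  1.8e+02] | 180 q6 -1.22 t 43.55
```

Call:
{"op": "step_arm", "data": {"motion": [[[0.045,-0.001,0.025,0,0,0,0],[0.045,-0.001,0.025,-0.04,0,0,0],[0.045,-0.001,0.025,-0.08,0,0,0],[0.045,-0.001,0.025,-0.11,0,0,0],[0.045,-0.001,0.025,-0.13,0,0,0],[0.045,-0.001,0.025,-0.139,0,0,0],[0.045,-0.001,0.025,-0.139,0,0,0],[0.045,-0.001,0.025,-0.139,0,0,0]]]}}

```text
time: 44.55
tool_pos: [0.4379, 0.3511, 0.0267]
tcp_rot: [-0.381, 3.116, 0.001]
wrist_force: [-0.2, 0.3, 0.4]
width: 0.529
```

Call:
{"op": "step_arm", "data": {"motion": [[[0,0,0,0,0,0,0],[0,0,0,0,0,0,0],[0,0,0,0,0,0,0],[0,0,0,0,0,0,0],[0,0,0,0,0,0,0],[0,0,0,0,0,0,0],[0,0,0,0,0,0,0],[0,0,0,0,0,0,0]]]}}

```text
time: 45.55
tool_pos: [0.4389, 0.3518, 0.0281]
tcp_rot: [-0.381, 3.114, 0.003]
wrist_force: [-0.2, -0.9, 5.7]
width: 0.193
```

Call:
{"op": "step_arm", "data": {"motion": [[[0,0,0,0.01,0,0,0],[0,0,0,0.03,0,0,0],[0,0,0,0.07,0,0,0],[0,0,0,0.11,0,0,0],[0,0,0,0.15,0,0,0],[0,0,0,0.18,0,0,0],[0,0,0,0.18,0,0,0],[0,0,0,0.18,0,0,0]]]}}

```text
time: 46.55
tool_pos: [0.4382, 0.3513, 0.2071]
tcp_rot: [-0.381, 3.115, 0.002]
wrist_force: [0.0, -0.4, -1.3]
width: 0.188
```

```bash
python3 -c "
from h import *
print(read_state()['width'])
go((.6146,-.306,.2),90.5)
knives(.17,.24,(.3,.7,.25,.5))"
```

```text
0.18807326765141497
shift [ 0.1764 -0.6573 -0.0071] turn [ -0.1   0.2 -13.4] | 13 q6 -1.18 t 46.55
shift [ 0.1764 -0.6573 -0.0071] turn [-2.000e-01 -1.000e-01  1.666e+02] | 167 q6 -1.18 t 46.55
top 337 (array([0.525 , 0.3717]), array([0.129 , 0.0231]), 13.1) t [0.5311 0.6601 0.5346 0.5692] z [0.1807 0.1858 0.1954]
top 113 (array([0.4149, 0.3332]), array([0.0575, 0.033 ]), -18.6) t [0.2582 0.3157 0.2626 0.3146] z [0.1843 0.1943 0.2357]
side 457 (array([0.4824, 0.3499]), array([0.2119, 0.0779]), 4.9) t [0.4046 0.6164 0.409  0.5127] z [0.1814 0.1919 0.235 ]
```

Call:
{"op": "step_arm", "data": {"motion": [[[0,0,-0.04,0.01,0,0,-1],[0,0,-0.1,0.02,0,0,-3],[0,0,-0.16,0.02,0,0,-5],[0,0,-0.22,0.02,0,0,-6],[0,0.02,-0.28,0.02,0,0,-8],[0,0.04,-0.34,0.02,0,0,-9],[0,0.06,-0.4,0.02,0,0,-11],[0,0.08,-0.45,0.02,0,0,-13.4]]]}}

```text
time: 47.65
tool_pos: [0.5171, -0.1011, 0.2243]
tcp_rot: [0.011, -3.14, -0.001]
wrist_force: [-0.5, 0.4, -0.7]
width: 0.191
```

```bash
python3 -c "
from h import *
print(read_state()['width'])
go((.6146,-.306,.13),90.5)"
```

```text
0.19118038476546642
shift [ 0.0975 -0.2049 -0.0943] turn [-0.  -0.1  0.1] | 0 q6 -1.82 t 47.65
shift [ 0.0975 -0.2049 -0.0943] turn [-1.000e-01  1.000e-01 -1.799e+02] | 180 q6 -1.82 t 47.65
```

Call:
{"op": "step_arm", "data": {"motion": [[[0,0.02,-0.05,0,0,0,0],[0,0.04,-0.1,0,0,0,0],[0,0.07,-0.15,0,0,0,0],[0,0.097,-0.205,0,0,0,0],[0,0.097,-0.205,-0.03,0,0,0],[0,0.097,-0.205,-0.06,0,0,0],[0,0.097,-0.205,-0.09,0,0,0],[0,0.097,-0.205,-0.09,0,0,0]]]}}

```text
time: 48.65
tool_pos: [0.6107, -0.3044, 0.1286]
tcp_rot: [0.011, -3.131, -0.009]
wrist_force: [0.4, 0.4, -0.2]
width: 0.187
```

```bash
python3 - <<'E'
from h import *
print(read_state()['width'])
go((.6146,-.306,.0845),90.5)
for c in("top","side"):
    i,w=look(c,f"pics/p_{c}.png")
    m=(abs(w[...,0]-.64)<.16)&(abs(w[...,1]+.306)<.03)&(w[...,2]>.075)&(w[...,2]<.14)
    m=m.astype(np.uint8);n,l,st,_=cv2.connectedComponentsWithStats(m)
    for k in range(1,n):
        if st[k,4]>30:
            P=w[l==k];print(c,st[k,4],np.round(P.min(0),3),np.round(P.max(0),3),np.round(np.median(P,0),3))
            f=P[P[:,0]>.69]
            if len(f)>20:print(" blade",rect(f[:,:2]))
a=cv2.imread('pics/p_top.png')[140:260,400:520];b=cv2.imread('pics/p_side.png')[290:410,330:450]
cv2.imwrite('pics/c5.png',cv2.resize(np.hstack([a,b]),None,fx=3.3,fy=3.3,interpolation=cv2.INTER_CUBIC))
E
```

```text
0.18732641057370653
shift [ 0.0039 -0.0016 -0.0441] turn [-0.3 -0.6  0.1] | 1 q6 -2.08 t 48.65
shift [ 0.0039 -0.0016 -0.0441] turn [  -0.9    0.5 -179.9] | 180 q6 -2.08 t 48.65
top 282 [ 0.644 -0.316  0.097] [ 0.764 -0.293  0.122] [ 0.718 -0.303  0.106]
 blade (array([ 0.7272, -0.3045]), array([0.0725, 0.0225]), -2.1)
side 922 [ 0.549 -0.33   0.103] [ 0.765 -0.291  0.14 ] [ 0.637 -0.312  0.115]
 blade (array([ 0.7278, -0.3054]), array([0.0736, 0.0246]), 0.4)
```

View pics/c5.png

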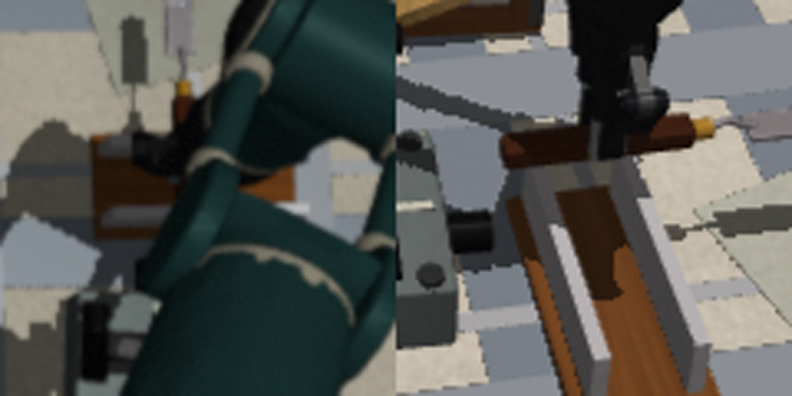

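The knife hangs level over both rails, blade to +x, clear of the lever. Lower it.

Call:
{"op": "step_arm", "data": {"motion": [[[0,0.006,-0.002,-0.01,-0.3,-0.6,0],[0,0.006,-0.002,-0.025,-0.3,-0.6,0],[0,0.006,-0.002,-0.038,-0.3,-0.6,0],[0,0.006,-0.002,-0.042,-0.3,-0.6,0],[0,0.006,-0.002,-0.044,-0.3,-0.6,0],[0,0.006,-0.002,-0.0455,-0.3,-0.6,0],[0,0.006,-0.002,-0.0455,-0.3,-0.6,0],[0,0.006,-0.002,-0.0455,-0.3,-0.6,0]]]}}

```text
time: 49.75
tool_pos: [0.6199, -0.308, 0.0884]
tcp_rot: [-0.011, 3.134, -0.006]
wrist_force: [-0.3, -0.0, 0.1]
width: 0.186
```

```bash
python3 -c "
from h import *
s=read_state();print(s['tool_pos'],s['q'],s['joint_vel'].round(3))
go((.6165,-.307,.083),90.5)"
```

```text
[ 0.61991349 -0.3079768   0.08839756] [-4.97260309e-01  4.25349565e-01  1.70994047e+00  4.83159855e-04
  9.97501214e-01 -2.07544752e+00] [ 0.001 -0.001  0.001  0.     0.001  0.   ]
shift [-0.0034  0.001  -0.0054] turn [0.2 0.5 0.1] | 1 q6 -2.08 t 49.75
shift [-0.0034  0.001  -0.0054] turn [   0.7   -0.3 -179.9] | 180 q6 -2.08 t 49.75
```

Call:
{"op": "step_arm", "data": {"motion": [[[0,-0.001,0.001,-0.001,0.2,0.5,0],[0,-0.003,0.001,-0.002,0.2,0.5,0],[0,-0.003,0.001,-0.003,0.2,0.5,0],[0,-0.003,0.001,-0.004,0.2,0.5,0],[0,-0.003,0.001,-0.005,0.2,0.5,0],[0,-0.003,0.001,-0.0055,0.2,0.5,0],[0,-0.003,0.001,-0.0055,0.2,0.5,0],[0,-0.003,0.001,-0.0055,0.2,0.5,0]]]}}

```text
time: 50.75
tool_pos: [0.617, -0.307, 0.0832]
tcp_rot: [0.011, -3.141, 0.001]
wrist_force: [-1.3, 0.2, 2.9]
width: 0.187
```

Call:
{"op": "step_arm", "data": {"motion": [[[0.02,0,0,-0.0005,0,0,0],[0.025,0,0,-0.0005,0,0,0],[0.03,0,0,-0.0005,0,0,0],[0.04,0,0,-0.0005,0,0,0],[0.04,0,0,0.01,0,0,0],[0.04,0,0,0.04,0,0,0],[0.04,0,0,0.09,0,0,0],[0.04,-0.03,0.04,0.14,0,0,0]]]}}

```text
time: 51.75
tool_pos: [0.5919, -0.2734, 0.2202]
tcp_rot: [-0.008, 3.139, -0.004]
wrist_force: [0.3, 0.7, 1.3]
width: 0.465
```

Call:
{"op": "step_arm", "data": {"motion": [[[0.045,-0.03,0.06,0,0,0,0],[0.045,-0.05,0.12,0,0,0,2],[0.045,-0.06,0.18,0,0,0,3],[0.045,-0.08,0.24,0,0,0,4],[0.045,-0.1,0.3,0,0,0,5],[0.045,-0.1,0.36,0,0,0,5],[0.045,-0.1,0.42,0,0,0,6],[0.045,-0.1,0.48,0,0,0,6]]]}}

```text
time: 52.75
tool_pos: [0.4918, 0.2088, 0.2216]
tcp_rot: [-0.173, 3.132, -0.003]
wrist_force: [0.5, -0.6, -0.0]
width: 0.525
```

```bash
cat >> h.py <<'E'
def restknives():
    for c in("top","side"):
        i,w=look(c)
        m=(abs(w[...,0]-.64)<.16)&(abs(w[...,1]+.34)<.09)&(w[...,2]>.0625)&(w[...,2]<.09)
        n,l,st,_=cv2.connectedComponentsWithStats(m.astype(np.uint8))
        for k in range(1,n):
            if st[k,4]>30:
                P=w[l==k];h=P[P[:,0]<.665];print(c,st[k,4],"handle",rect(h[:,:2]),"x",np.round([P[:,0].min(),P[:,0].max()],4),"slope",np.round(np.polyfit(h[:,0],h[:,2],1)[0],3),"z",np.round(np.median(h[:,2]),4))
E
python3 -c "
from h import *
restknives();knives();go((.4775,.4156,.1),97)"
```

```text
top 365 handle (array([ 0.61  , -0.3078]), array([0.1095, 0.0189]), 0.3) x [0.5553 0.7278] slope 0.0 z 0.0706
side 585 handle (array([ 0.6095, -0.3081]), array([0.1108, 0.0214]), 0.8) x [0.5542 0.715 ] slope 0.003 z 0.0707
top 222 (array([0.4753, 0.415 ]), array([0.1159, 0.0199]), 7.5) t [0.4674 0.5834 0.4719 0.5761] z [0.0109 0.0155 0.0208]
side 156 (array([0.4937, 0.4176]), array([0.1513, 0.0276]), 7.1) t [0.4659 0.6172 0.469  0.5803] z [0.0108 0.0152 0.0188]
shift [-0.0142  0.2079 -0.1209] turn [0.1 0.2 0.5] | 1 q6 -1.33 t 52.95
shift [-0.0142  0.2079 -0.1209] turn [   0.3   -0.2 -179.5] | 179 q6 -1.33 t 52.95
```

Call:
{"op": "step_arm", "data": {"motion": [[[0.045,-0.005,0.06,0,0,0,0.5],[0.045,-0.01,0.12,-0.02,0,0,0.5],[0.045,-0.015,0.17,-0.06,0,0,0.5],[0.045,-0.015,0.207,-0.1,0,0,0.5],[0.045,-0.015,0.207,-0.13,0,0,0.5],[0.045,-0.015,0.207,-0.15,0,0,0.5],[0.045,-0.015,0.207,-0.15,0,0,0.5],[0.045,-0.015,0.207,-0.15,0,0,0.5]]]}}

```text
time: 53.95
tool_pos: [0.4781, 0.4144, 0.0725]
tcp_rot: [-0.189, 3.13, -0.002]
wrist_force: [0.3, 0.1, 0.5]
width: 0.525
```

```bash
python3 -c "
from h import *
go((.477,.4156,.0265),97)"
```

```text
shift [-0.0011  0.0012 -0.046 ] turn [0.1 0.3 0.1] | 0 q6 -1.01 t 53.95
shift [-0.0011  0.0012 -0.046 ] turn [ 5.000e-01 -1.000e-01 -1.799e+02] | 180 q6 -1.01 t 53.95
```

Call:
{"op": "step_arm", "data": {"motion": [[[0.045,-0.001,0.001,-0.02,0.1,0.3,0],[0.045,-0.001,0.001,-0.035,0.1,0.3,0],[0.045,-0.001,0.001,-0.046,0.1,0.3,0],[0.045,-0.001,0.001,-0.046,0.1,0.3,0],[0.045,-0.001,0.001,-0.046,0.1,0.3,0],[0,-0.001,0.001,-0.046,0.1,0.3,0],[0,-0.001,0.001,-0.046,0.1,0.3,0],[0,-0.001,0.001,-0.046,0.1,0.3,0]]], "newtons": 60}}

```text
time: 54.95
tool_pos: [0.4777, 0.4159, 0.0274]
tcp_rot: [-0.189, 3.134, 0.003]
wrist_force: [-0.5, 0.8, 3.8]
width: 0.185
```

Call:
{"op": "step_arm", "data": {"motion": [[[0,0,0,0,0,0,0],[0,0,0,0,0,0,0],[0,0,0,0,0,0,0],[0,0,0,0,0,0,0],[0,0,0,0,0,0,0],[0,0,0,0,0,0,0],[0,0,0,0,0,0,0],[0,0,0,0,0,0,0]]]}}

```text
time: 55.95
tool_pos: [0.4777, 0.4159, 0.0275]
tcp_rot: [-0.189, 3.134, 0.003]
wrist_force: [0.3, -0.6, 2.0]
width: 0.192
```

Call:
{"op": "step_arm", "data": {"motion": [[[0,0,0,0.01,0,0,0],[0,0,0,0.03,0,0,0],[0,0,0,0.07,0,0,0],[0,0,0,0.11,0,0,0],[0,0,0,0.15,0,0,0],[0,0,0,0.19,0,0,0],[0,0,0,0.2,0,0,0],[0,0,0,0.2,0,0,0]]]}}

```text
time: 56.95
tool_pos: [0.478, 0.4161, 0.2286]
tcp_rot: [-0.189, 3.132, 0.005]
wrist_force: [0.1, 0.2, -2.5]
width: 0.186
```

```bash
python3 -c "
from h import *
print(read_state()['width'])
go((.6165,-.371,.2),90.5)"
```

```text
0.18626794657035944
shift [ 0.1385 -0.7871 -0.0286] turn [-0.2  0.2 -6.4] | 6 q6 -1.01 t 56.95
shift [ 0.1385 -0.7871 -0.0286] turn [ -0.3  -0.3 173.6] | 174 q6 -1.01 t 56.95
```

Call:
{"op": "step_arm", "data": {"motion": [[[0,-0.01,-0.06,0,0,0,-1],[0,-0.02,-0.12,0,0,0,-2],[0,-0.02,-0.18,0,0,0,-3],[0,-0.02,-0.24,0,0,0,-4],[0,0,-0.3,0,0,0,-5],[0,0.02,-0.36,0,0,0,-6],[0,0.04,-0.42,0,0,0,-6.4],[0,0.06,-0.48,0,0,0,-6.4]]]}}

```text
time: 57.95
tool_pos: [0.5359, -0.0628, 0.2261]
tcp_rot: [0.013, -3.141, -0.006]
wrist_force: [0.5, 0.4, -0.3]
width: 0.186
```

```bash
python3 -c "
from h import *
print(read_state()['width'])
go((.6165,-.371,.13),90.5)"
```

```text
0.18604569985583166
shift [ 0.0806 -0.3082 -0.0961] turn [-0.2 -0.   0. ] | 0 q6 -1.75 t 57.95
shift [ 0.0806 -0.3082 -0.0961] turn [  -0.     0.3 -180. ] | 180 q6 -1.75 t 57.95
```

Call:
{"op": "step_arm", "data": {"motion": [[[0,0.02,-0.06,0,0,0,0],[0,0.04,-0.12,0,0,0,0],[0,0.06,-0.18,0,0,0,0],[0,0.08,-0.24,0,0,0,0],[0,0.081,-0.308,0,0,0,0],[0,0.081,-0.308,-0.03,0,0,0],[0,0.081,-0.308,-0.06,0,0,0],[0,0.081,-0.308,-0.08,0,0,0]]]}}

```text
time: 58.95
tool_pos: [0.6146, -0.3698, 0.141]
tcp_rot: [0.012, -3.136, -0.012]
wrist_force: [-0.9, 0.8, -1.7]
width: 0.188
```

```bash
python3 - <<'E'
from h import *
print(read_state()['width'])
for c in("top","side"):
    i,w=look(c,f"pics/q_{c}.png")
    m=(abs(w[...,0]-.64)<.16)&(abs(w[...,1]+.371)<.025)&(w[...,2]>.09)&(w[...,2]<.17)
    m=m.astype(np.uint8);n,l,st,_=cv2.connectedComponentsWithStats(m)
    for k in range(1,n):
        if st[k,4]>30:
            P=w[l==k];print(c,st[k,4],np.round(P.min(0),3),np.round(P.max(0),3))
            f=P[P[:,0]>.69]
            if len(f)>20:print(" blade",rect(f[:,:2]),np.polyfit(f[:,0],f[:,2],1)[0], np.median(f[:,2]))
go((.6165,-.371,.0855),90.5);go((.6165,-.371,.0825),90.5)
E
```

```text
0.18799321468112515
top 313 [ 0.642 -0.381  0.113] [ 0.769 -0.357  0.136]
 blade (array([ 0.7307, -0.369 ]), array([0.0767, 0.0235]), 0.3) -0.08103890322428325 0.11816921773461653
top 80 [ 0.577 -0.379  0.117] [ 0.612 -0.347  0.17 ]
side 1083 [ 0.552 -0.394  0.109] [ 0.769 -0.351  0.17 ]
 blade (array([ 0.7295, -0.3682]), array([0.0789, 0.0244]), 1.5) -0.05306259837977172 0.11612288954972955
shift [ 0.0024 -0.0021 -0.055 ] turn [-0.5 -0.4  0. ] | 1 q6 -2.16 t 59.05
shift [ 0.0024 -0.0021 -0.055 ] turn [  -0.7    0.8 -180. ] | 180 q6 -2.16 t 59.05
shift [ 0.0024 -0.0021 -0.058 ] turn [-0.5 -0.4  0. ] | 1 q6 -2.16 t 59.05
shift [ 0.0024 -0.0021 -0.058 ] turn [  -0.7    0.8 -180. ] | 180 q6 -2.16 t 59.05
```

Call:
{"op": "step_arm", "data": {"motion": [[[0,0.002,-0.002,-0.015,-0.5,-0.4,0],[0,0.002,-0.002,-0.03,-0.5,-0.4,0],[0,0.002,-0.002,-0.04,-0.5,-0.4,0],[0,0.002,-0.002,-0.048,-0.5,-0.4,0],[0,0.002,-0.002,-0.05,-0.5,-0.4,0],[0,0.002,-0.002,-0.05,-0.5,-0.4,0],[0,0.002,-0.002,-0.05,-0.5,-0.4,0],[0,0.002,-0.002,-0.05,-0.5,-0.4,0]]]}}

```text
time: 60.05
tool_pos: [0.6164, -0.3711, 0.0911]
tcp_rot: [-0.014, 3.142, -0.001]
wrist_force: [-0.4, -0.5, -0.4]
width: 0.19
```

```bash
python3 - <<'E'
from h import *
go((.6165,-.371,.0825),90.5)
E
```

```text
shift [ 0.0001  0.0001 -0.0086] turn [0. 0. 0.] | 0 q6 -2.16 t 60.05
shift [ 0.0001  0.0001 -0.0086] turn [ 0.0e+00 -1.0e-01 -1.8e+02] | 180 q6 -2.16 t 60.05
```

Call:
{"op": "step_arm", "data": {"motion": [[[0,0,0,-0.002,0,0,0],[0,0,0,-0.004,0,0,0],[0,0,0,-0.005,0,0,0],[0,0,0,-0.006,0,0,0],[0,0,0,-0.007,0,0,0],[0,0,0,-0.008,0,0,0],[0,0,0,-0.0085,0,0,0],[0,0,0,-0.0085,0,0,0]]]}}

```text
time: 61.05
tool_pos: [0.6165, -0.3711, 0.0826]
tcp_rot: [-0.014, 3.141, -0.001]
wrist_force: [0.1, -0.4, -0.1]
width: 0.189
```

Call:
{"op": "step_arm", "data": {"motion": [[[0,0,0,-0.0005,0,0,0],[0,0,0,-0.001,0,0,0],[0,0,0,-0.0015,0,0,0],[0,0,0,-0.002,0,0,0],[0,0,0,-0.002,0,0,0],[0,0,0,-0.002,0,0,0],[0,0,0,-0.002,0,0,0],[0,0,0,-0.002,0,0,0]]]}}

```text
time: 62.05
tool_pos: [0.6165, -0.3712, 0.0824]
tcp_rot: [-0.014, 3.141, -0.001]
wrist_force: [-4.0, 1.1, 9.0]
width: 0.187
```

```bash
python3 -c "
from h import *
print(read_state()['wrist_force']);restknives()"
```

```text
[-3.99357561  1.13224458  8.96996217]
top 115 handle (array([ 0.6546, -0.371 ]), array([0.0208, 0.0163]), -2.8) x [0.6447 0.7274] slope 0.102 z 0.0713
top 361 handle (array([ 0.6093, -0.3081]), array([0.1104, 0.0199]), -0.4) x [0.5541 0.7141] slope -0.01 z 0.0699
top 37 handle (array([ 0.6014, -0.3677]), array([0.0258, 0.022 ]), 23.8) x [0.5851 0.6087] slope 0.484 z 0.0712Traceback (most recent call last):
  File "<string>", line 3, in <module>
    print(read_state()['wrist_force']);restknives()
                                       ~~~~~~~~~~^^
  File "h.py", line 80, in restknives
    P=w[l==k];h=P[P[:,0]<.665];print(c,st[k,4],"handle",rect(h[:,:2]),"x",np.round([P[:,0].min(),P[:,0].max()],4),"slope",np.round(np.polyfit(h[:,0],h[:,2],1)[0],3),"z",np.round(np.median(h[:,2]),4))
                                                                                                                                   ~~~~~~~~~~^^^^^^^^^^^^^^^^^
    raise TypeError("expected non-empty vector for x")
TypeError: expected non-empty vector for x
```

Contact at 9 N; release, retreat and check everything.

Call:
{"op": "step_arm", "data": {"motion": [[[0.02,0,0,0.0005,0,0,0],[0.025,0,0,0.0005,0,0,0],[0.03,0,0,0.0005,0,0,0],[0.04,0,0,0.0005,0,0,0],[0.04,0,0,0.01,0,0,0],[0.04,0,0,0.04,0,0,0],[0.04,0,0,0.09,0,0,0],[0.04,-0.03,0.02,0.15,0,0,0]]]}}

```text
time: 63.15
tool_pos: [0.5905, -0.3539, 0.2275]
tcp_rot: [-0.013, 3.14, -0.002]
wrist_force: [-0.4, 0.0, 0.6]
width: 0.467
```

Call:
{"op": "step_arm", "data": {"motion": [[[0.04,-0.04,0.06,0,0,0,0],[0.04,-0.08,0.12,0.01,0,0,0],[0.04,-0.12,0.18,0.02,0,0,0],[0.04,-0.16,0.24,0.03,0,0,0],[0.04,-0.18,0.29,0.03,0,0,0],[0.04,-0.18,0.34,0.03,0,0,0],[0.04,-0.18,0.39,0.03,0,0,0],[0.04,-0.18,0.44,0.03,0,0,0]]]}}

```text
time: 64.15
tool_pos: [0.4101, 0.0881, 0.2589]
tcp_rot: [-0.014, 3.137, -0.001]
wrist_force: [1.5, 0.5, 0.1]
width: 0.473
```

Call:
{"op": "step_arm", "data": {"motion": [[[0.04,0,0.06,0,0,0,0],[0.04,0,0.12,0,0,0,0],[0.04,0,0.18,0,0,0,0],[0.04,0,0.24,0,0,0,0],[0.04,0,0.3,0,0,0,0],[0.04,0,0.34,0,0,0,0],[0.04,0,0.34,0,0,0,0],[0.04,0,0.34,0,0,0,0]]]}}

```text
time: 65.15
tool_pos: [0.4099, 0.4276, 0.259]
tcp_rot: [-0.015, 3.137, -0.002]
wrist_force: [-1.0, -0.1, -0.4]
width: 0.466
```

```bash
sed -i 's/if st\[k,4\]>30:$/if st[k,4]>100:/' h.py; python3 -c "
from h import *
restknives();lever_angle();onboard('top','pics/f_top.png');onboard('side','pics/f_side.png')
a=cv2.imread('pics/f_top.png')[120:300,200:540];b=cv2.imread('pics/f_side.png')[190:420,200:540]
cv2.imwrite('pics/f.png',cv2.resize(np.vstack([a,b]),None,fx=1.45,fy=1.45,interpolation=cv2.INTER_CUBIC))"
```

```text
top 381 handle (array([ 0.6098, -0.308 ]), array([0.11, 0.02]), 0.1) x [0.5548 0.7267] slope -0.001 z 0.0704
top 359 handle (array([ 0.6102, -0.3723]), array([0.1084, 0.0199]), 0.9) x [0.556  0.7133] slope 0.003 z 0.07
side 586 handle (array([ 0.6093, -0.3091]), array([0.1107, 0.0205]), 1.2) x [0.554  0.7225] slope 0.003 z 0.0707
side 675 handle (array([ 0.6099, -0.3725]), array([0.1088, 0.0207]), 0.7) x [0.5556 0.7221] slope 0.004 z 0.0708
top lever 195 [0.6516257] [-0.0008  0.0551  0.0775  0.1031]
side lever 266 [0.65731311] [0.0005 0.0554 0.0755 0.1011]
top 466 (array([0.0394, 0.0983]), array([0.0772, 0.0477]), -0.2) z [0.0125 0.0166 0.021 ]
top 474 (array([ 0.0395, -0.0018]), array([0.0792, 0.0471]), -0.0) z [0.0122 0.0164 0.0215]
top 464 (array([ 0.0393, -0.1023]), array([0.0785, 0.0466]), -0.5) z [0.0127 0.0166 0.0212]
side 253 (array([0.0398, 0.0954]), array([0.0771, 0.0515]), -1.8) z [0.0132 0.017  0.0201]
side 302 (array([ 0.0397, -0.0043]), array([0.0776, 0.0504]), -1.0) z [0.0135 0.0173 0.0199]
side 378 (array([ 0.0393, -0.104 ]), array([0.0774, 0.0512]), -0.8) z [0.0132 0.0172 0.0203]
```

View pics/f.png

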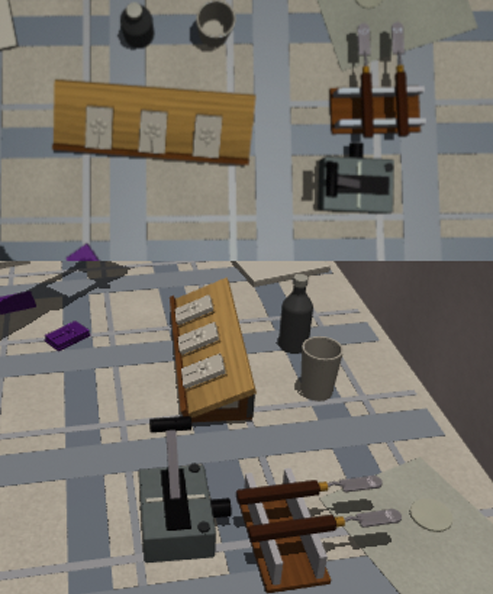

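The final view shows three tiles on the rack, the lever leaning left, both knives across the rails, and the pot and bottle still standing. No white tile is left on the table, so I am handing in.

```bash
python3 -c "
from h import *
print(finish_job())"
```

```text
the job is handed in; nothing more can be done
None
```

I finished the job and handed it in at about 65 s of robot time. It reported no verdict.

- **Tiles:** Three white tiles were present; I saw no fourth. All three lie flower up on the rack, straight up the slope to within about 2°. They sit at board x ≈ 39–40 mm, against the lip, and y ≈ +97, −2 and −103 mm. The purple look-alikes were not touched.
- **Switch:** After the tiles were on, I brought the lever upright. It measured about −0.01 rad and I released it there. It stayed for about 6 s before I threw it to the left stop. The last reading was +0.65 rad from both cameras.
- **Knives:** Both lie level across the two rails, blades to +x, about 64 mm apart and centred within about 1 mm.
- **Pot and bottle:** Both still stand in the last picture. The arm never worked near them.

**Readings that differed:** While the gripper hid the lever, the lever-angle readings from the two cameras disagreed. I relied only on readings taken with it clear. The side camera's slope fit for the board also differed from the top camera's, probably because of the lip and edges, so I used the top camera's. No check after release failed.

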